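Switch on, shut and pin the card press

ROBOT

A 7-joint arm with a two-finger parallel gripper is mounted at the origin on the work surface. World frame = base frame: x ahead of the robot, y to its left, z up, the work surface at z = 0. Lengths are in m, angles in rad, forces in N, time in s.
With the tool pointing down it reaches from about 0.425 to 0.925 m from the base axis. Payload 6.8 kg.
Tool frame: the origin (TCP) lies on the mounting face of the last link; the fingertips stand 173 mm ahead of it and the grasp point (between the pads) lies 155 mm ahead of it; y points along the fingers, x is the direction in which the jaws open and shut, and the axes are right-handed (so a half turn about y gives the same grasp; the last joint's range is limited). The gripper opens to 85 mm and grips with 20 to 120 N. Pads are 22 mm wide; open, the fingers measure 114 mm over their backs; the gripper's body (76 mm by 85 mm) begins 54 mm behind the grasp point. The pads swing forward as they close: fully open they stand 13 mm farther back than shut.
Start: joints at [1.232, 0.477, 0.022, 1.555, -0.011, 1.109, -0.083], TCP at [0.154, -0.657, 0.405] pointing down, gripper open.
Joint ranges: [-2.96, 2.96], [-0.34, 2.1], [-1.41, 1.46], [0.24, 2.44], [-1.37, 4.51], [0.17, 1.92], [-2.96, 2.96]. Speed limits (rad/s): [2.39, 2.39, 3.14, 3.14, 3.14, 3.14, 3.14].

INTERFACE

Orientations are given as a rotation vector (axis times angle).
In Python, from bench import r gives the robot as it stands.
- The arm moves only by the tool step_arm, never from a script. Its arguments are lists of equal length, an entry for each row: "xyz": the shift along the tool's x, y, z scaled (see below), a list of three; "rotation": the turn, a rotation vector about the tool's x, y, z scaled (see below), a list of three. A call has 1 to 20 rows; each row is the pose to reach, as a shift and turn from the pose measured when the call began, along the tool's axes at that moment; what a row does not reach only later rows make up. The controller multiplies each number of a shift by 30 cm and each number of a turn by 90 degrees. A row lasts 1/8 s, in which the tool goes at most 62.5 mm and 10.7 degrees, less where a joint would pass 70% of its speed; a pose out of reach is approached as far as the arm can. A call with a number of a shift or a turn outside -1 to 1 is refused whole. A call with a gripper value outside its range is refused whole. "grip" is the closure, from 0 (fully open) to 1 (shut), set as the call begins (left out, the last holds). The fingers move at their own pace and stop on an object; "force" is the grip in N (left out, the last holds). Time passes only in rows, so rows that repeat a pose let the fingers close. It gives the time, the measured TCP pose, the force and the opening at its end, in the units of the state.
- r.get_obs(): the state, without advancing time (a new reading comes with each control period).
- r.grab_frame(name): name is "scene" or "side" or "wrist"; returns a dict with "pixels" (420x560x3 uint8, red, green, blue), "fx", "fy", "cx", "cy" (pixels), "dist_coeffs" ([k1, k2, p1, p2, k3] as OpenCV has them; the pictures are not rectified), "position" and "attitude" of the camera in the world; the wrist camera has in their place "mount" (4x4, takes a point from camera to tool coordinates, whose origin is the TCP and whose axes are the tool frame's). Camera axes: x right, y down, z forward; pixel columns grow to the right and rows downward; lengths in m; the calibration is good to about 2 mm. A picture is of the moment at which its call begins: read the wrist's pose just before it. There is no depth.
- r.hand_in(): hands the job in, once; it reports no verdict.
The state is a dict: "clock": time; "joints": joint angles; "qvel": joint speeds; "tau": joint torques, N m; "tcp_pos": TCP position; "orientation": TCP orientation; "contact_force": force on the tool from outside, world axes, zero at the start; "moment": the same for the moment, N m; "grip_width": finger opening in m.
Only numpy, scipy, OpenCV 4.12 (cv2) and the standard library are available. Lean on these libraries where they do the work, as an engineer would, in place of code of your own. Each camera call takes 0.05 s, during which the arm holds its last target.

TASK

Set the desktop card press to work: first turn its rotary power switch clockwise from off to on, then swing the open upper plate down until it is shut, and push the locking pin fully home through the hole in the plate's front flange into the hole in the base behind it. Then let go of the pin and finish with the gripper pressing firmly down (about 10 N) on the top of the upper plate: do not lift off, the program ends while the press is being held shut. Leave the other things on the desk where they are.

Things in the scene. Friction and masses are not known exactly. Their poses are not given: they have to be found in the camera images.
- knob (a joint): rotary power switch, rad: 0 = off, 1.05 (60 degrees) = on; grows clockwise seen from above. Black bar handle 48 mm long, 14 wide, 26 tall on a 52 mm disc, on a fixed grey box 80 x 80 x 40 mm. Stops and spring detents at both ends: resists with about 0.08 N m up to half way, then pulls on to the other end
- knob_grip (a point): point on the axis of the switch handle at its mid height, 61 mm above the desk; the handle's top is 73 mm above the desk. Its x axis runs along the bar and turns with the handle; z is up
- plate (a joint): upper plate of the card press, rad: 0 = shut, flat on the base; grows as its front edge swings up. It starts between 0.6 and 1.1, and its stiff hinge keeps it where it is left (a push of about 6 N or less on the pad moves it down); when shut it stays shut
- plate_hinge (a point): middle of the plate's rear hinge line, 50 mm above the desk; frame swings with the plate: -x towards the front edge, y along the hinge, z the plate's upward normal. Aluminium plate 152 mm long, 160 wide, top face 20 mm above the hinge (70 mm above the desk when shut). A flange 60 mm wide, 12 thick (152 to 164 mm from the hinge) hangs at its front, down to 30 mm below hinge level
- plate_pad (a point): centre of the top face of the black rubber pad (45 x 80 x 3 mm) on top of the upper plate near its front, 115 mm from the hinge and 73 mm above the desk when shut: the place to push and hold. Same axes as plate_hinge
- press_hole (a point): mouth of the 13 mm pin hole, 36 deep, in the front face of the fixed grey base (150 x 160 x 50 mm), 35 mm above the desk. +x is level and points into the hole (the way to push the pin) and to the hinge line 150 mm behind; z up. With the plate shut, the flange's 13 mm through hole is in line, its outer face 14 mm in front of this point
- pin_grip (a point): centre of the locking pin's flat-sided dark steel grip, 36 mm long (x), 20 mm wide (y) and 28 mm tall (z), lying on the desk, so 14 mm above it; the +x axis points along the shank towards the tip. The pin weighs about 0.12 kg
- pin_tip (a point): tip of the pin's round shank: 10 mm in diameter, 45 mm long, with a tapered nose, straight out of the middle of the grip's end; the tip lies 63 mm from the grip's centre along +x. Fully home, the grip's end face sits against the flange and the tip is 31 mm inside the base
- carton: bystander: white carton 60 x 90 x 30 mm, origin at the centre of its underside
- stamp: bystander: wooden rubber stamp, 40 mm across and 78 mm tall, standing, origin at its underside
- pen_cup: bystander: steel pen cup, 76 mm across and 100 mm tall (pens reach 155 mm), origin at its underside
- paperweight: bystander: flat black square block 60 x 60 x 16 mm, origin at its underside
There are look-alikes about, which are no part of the job. Of the things that look like the part that bears pin_grip, take the one that is farthest to the robot's left at the start.

How it is judged:
By the outcome, as a careful person would: the job done as asked, in the order asked, and still so for the second after the job is handed in, while the arm keeps its last pose, push and grip.
It also fails if it takes over 72 s, if anything falls off the work surface, if the arm or the gripper's body presses on something with over 40 N, if the wrist force passes 120 N, or if a joint passes its speed limit or range.

## Working session

There is one attempt and no reset: what is moved stays moved. The work goes in short steps, Python scripts to look and compute and a tool call to move; the robot and the scene stay as the last step left them, time stands still between calls to the robot, and variables do not carry over. Pictures are saved under pics/ and viewed, and the job is handed in when it is done.

Besides the shell and the picture viewer there is one more tool, called in YAML: its name, and indented under it one key for each argument. step_arm: Moves the arm, as the interface text tells. Its arguments: {"type":"object","properties":{"xyz":{"type":"array"},"rotation":{"type":"array"},"grip":{"type":"number"},"force":{"type":"number"}},"required":["xyz","rotation"]}

```bash
mkdir -p pics; ls; python3 - <<'E'
from bench import r
import cv2,numpy as np,json
o=r.get_obs();print(o)
for n in ["scene","side","wrist"]:
    f=r.grab_frame(n);cv2.imwrite(f"pics/a_{n}.png",f["pixels"][:,:,::-1])
    print(n,{k:np.array(v).round(5).tolist() for k,v in f.items() if k!="pixels"})
E
```

```text
pics
{'clock': 0.0, 'joints': array([ 1.23189734,  0.47781414,  0.02232302,  1.55645984, -0.01149499,
        1.10930071, -0.08308766]), 'qvel': array([-0.00136073,  0.00032011, -0.00213099,  0.00094379, -0.00081987,
        0.00124036,  0.00150162]), 'tau': array([-8.53833808e-05, -5.96443248e+01,  1.60786349e+00, -2.81198305e+01,
        1.24899988e-02,  9.34486248e-03,  2.72736764e-05]), 'tcp_pos': array([ 0.15436267, -0.65682697,  0.40371214]), 'orientation': array([-1.30851572,  1.03859035, -1.03602875]), 'contact_force': array([-0.32174337, -0.32066367, -0.44595626]), 'moment': array([0.03790283, 0.02051818, 0.04368278]), 'grip_width': 0.08559137526418326}
scene {'fx': 400.46527, 'fy': 400.46527, 'cx': 282.01759, 'cy': 213.31251, 'dist_coeffs': [-0.03604, 0.0, 0.0, 0.0, 0.0], 'position': [1.04657, 0.67918, 0.81594], 'attitude': [-0.74217, -2.56099, 1.14178]}
side {'fx': 454.23567, 'fy': 454.23567, 'cx': 280.12967, 'cy': 214.38012, 'dist_coeffs': [0.01704, 0.0, 0.0, 0.0, 0.0], 'position': [0.48325, -0.97831, 0.73206], 'attitude': [-2.16601, 0.08595, -0.03088]}
wrist {'fx': 368.33828, 'fy': 368.33828, 'cx': 280.58078, 'cy': 204.33137, 'dist_coeffs': [0.0323, 0.0, 0.0, 0.0, 0.0], 'mount': [[1.0, 0.00046, 0.00018, 0.00044], [-6e-05, -0.2664, 0.96386, 0.03119], [0.00049, -0.96386, -0.2664, 0.06689], [0.0, 0.0, 0.0, 1.0]]}
```

View pics/a_scene.png

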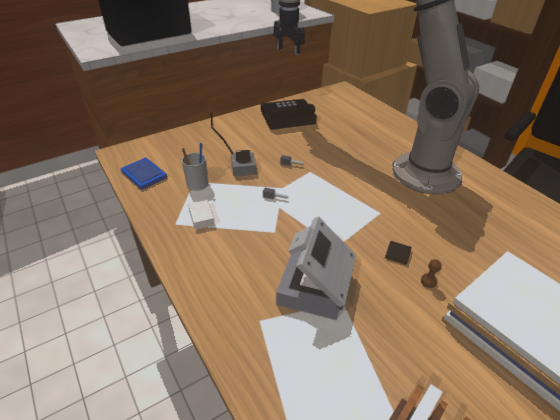

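View pics/a_side.png

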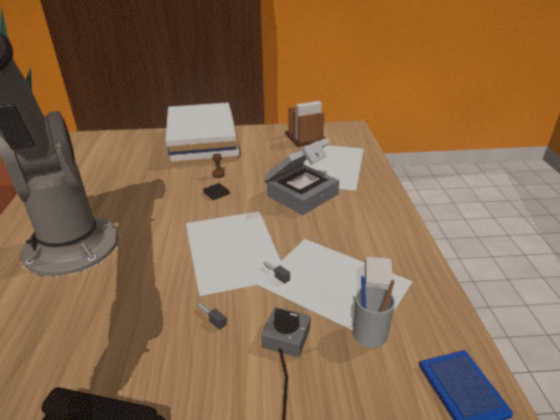

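View pics/a_wrist.png

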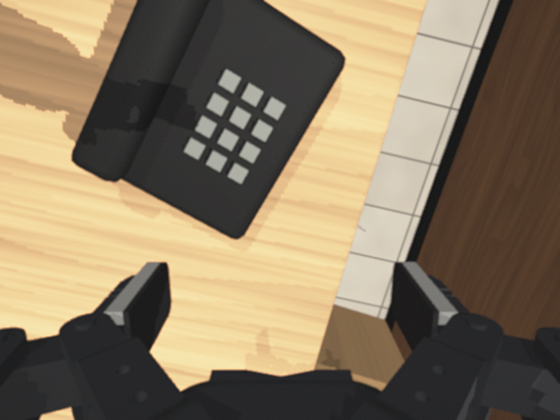

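```bash
python3 - <<'E'
from scipy.spatial.transform import Rotation as R
print(R.from_rotvec([-1.30851572,  1.03859035, -1.03602875]).as_matrix().round(3))
E
```

```text
[[ 0.229 -0.001  0.973]
 [-0.973  0.002  0.229]
 [-0.002 -1.    -0.   ]]
```

```bash
cat > h.py <<'E'
from bench import r
import cv2,numpy as np
from scipy.spatial.transform import Rotation as R
def cam(n):
    o=r.get_obs();f=r.grab_frame(n)
    K=np.array([[f["fx"],0,f["cx"]],[0,f["fy"],f["cy"]],[0,0,1.]]);d=np.array(f["dist_coeffs"],float)
    if n=="wrist":
        M=np.array(f["mount"]);Rt=R.from_rotvec(o["orientation"]).as_matrix()
        Rc=Rt@M[:3,:3];p=Rt@M[:3,3]+o["tcp_pos"]
    else:
        Rc=R.from_rotvec(f["attitude"]).as_matrix();p=np.array(f["position"],float)
    return dict(img=np.ascontiguousarray(f["pixels"][:,:,::-1]),K=K,d=d,R=Rc,p=p)
def proj(c,X):
    X=np.atleast_2d(np.array(X,float));rv,_=cv2.Rodrigues(c["R"].T)
    return cv2.projectPoints(X,rv,-c["R"].T@c["p"],c["K"],c["d"])[0][:,0]
def ray(c,uv):
    u=cv2.undistortPoints(np.array(uv,float).reshape(-1,1,2),c["K"],c["d"])[:,0]
    return np.c_[u,np.ones(len(u))]@c["R"].T
def onz(c,uv,z):
    v=ray(c,uv);return c["p"]+v*((z-c["p"][2])/v[:,2])[:,None]
def tri(cs,uvs):
    A=np.zeros((3,3));b=np.zeros(3)
    for c,uv in zip(cs,uvs):
        v=ray(c,[uv])[0];v/=np.linalg.norm(v);P=np.eye(3)-np.outer(v,v);A+=P;b+=P@c["p"]
    return np.linalg.solve(A,b)
def crop(c,x,y,w,h,s,name,img=None):
    im=(c["img"] if img is None else img)[y:y+h,x:x+w]
    cv2.imwrite(name,cv2.resize(im,None,fx=s,fy=s,interpolation=cv2.INTER_CUBIC))
def obs():
    o=r.get_obs();M=R.from_rotvec(o["orientation"]).as_matrix()
    print("t",round(o["clock"],2),"tcp",o["tcp_pos"].round(4),"grasp",(o["tcp_pos"]+M[:,1]*.155).round(4),"w",round(o["grip_width"],4),"F",o["contact_force"].round(2),"M",o["moment"].round(2));print(M.round(3).tolist());return o,M
def plan(pos,Rt,ref="grasp",off=0.155):
    """pos of grasp point + desired tool rotation -> rows"""
    o,M=obs();tcp=np.array(pos)-Rt[:,1]*off
    sh=M.T@(tcp-o["tcp_pos"]);rv=R.from_matrix(M.T@Rt).as_rotvec()
    print("shift/0.3",(sh/.3).round(4),"rot/90",(rv/(np.pi/2)).round(4),"n",np.linalg.norm(sh)/.0625,np.degrees(np.linalg.norm(rv))/10.7)
def down(yaw):
    """tool y down, tool x (jaw axis) at yaw in world"""
    x=np.array([np.cos(yaw),np.sin(yaw),0]);y=np.array([0,0,-1.]);return np.c_[x,y,np.cross(x,y)]
E
python3 - <<'E'
from h import *
s=cam("scene");d=cam("side")
import pickle;pickle.dump((s,d),open("c0.pkl","wb"))
crop(s,170,140,200,150,4,"pics/s1.png");crop(s,260,210,120,110,5,"pics/s2.png")
crop(d,190,250,160,120,5,"pics/d1.png");crop(d,250,130,110,90,7,"pics/d2.png")
E
```

```text
(no output)
```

View pics/s1.png

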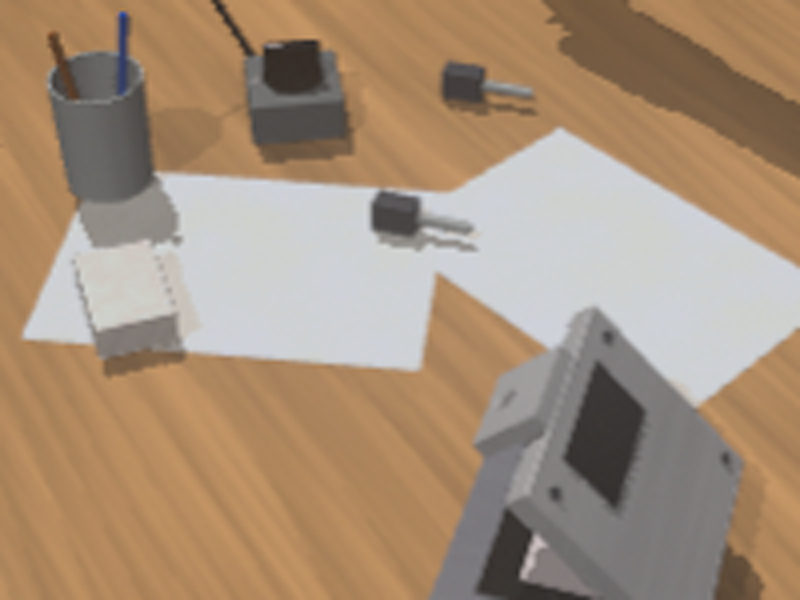

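View pics/s2.png

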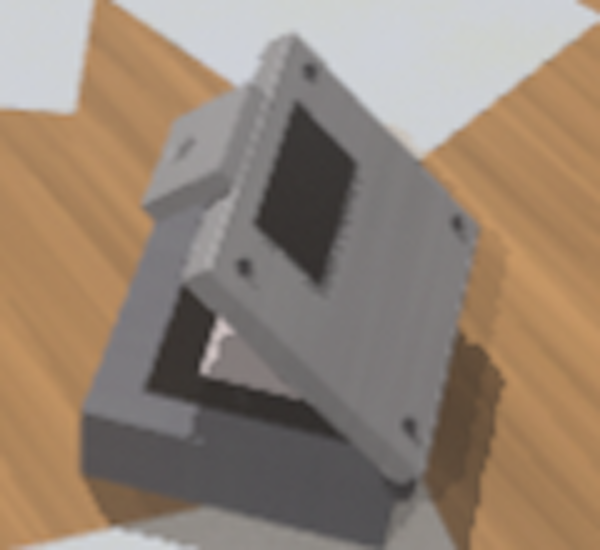

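View pics/d1.png

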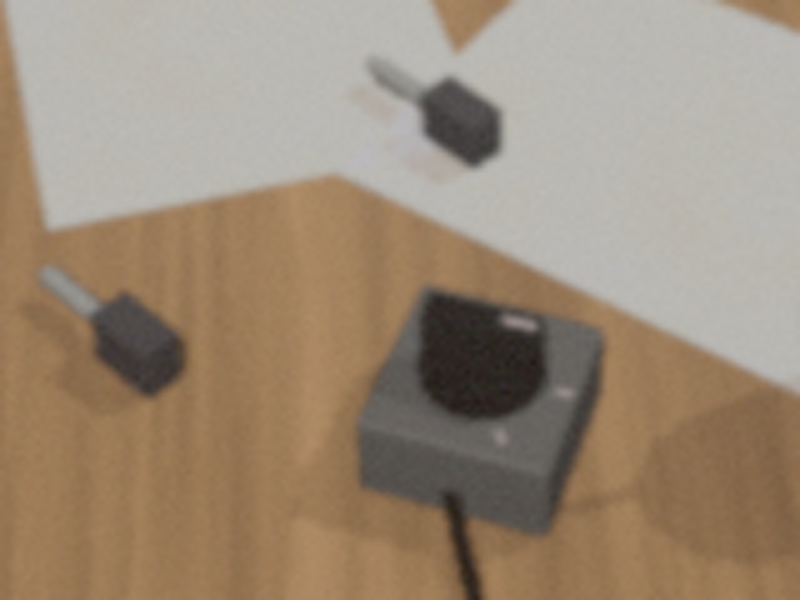

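View pics/d2.png

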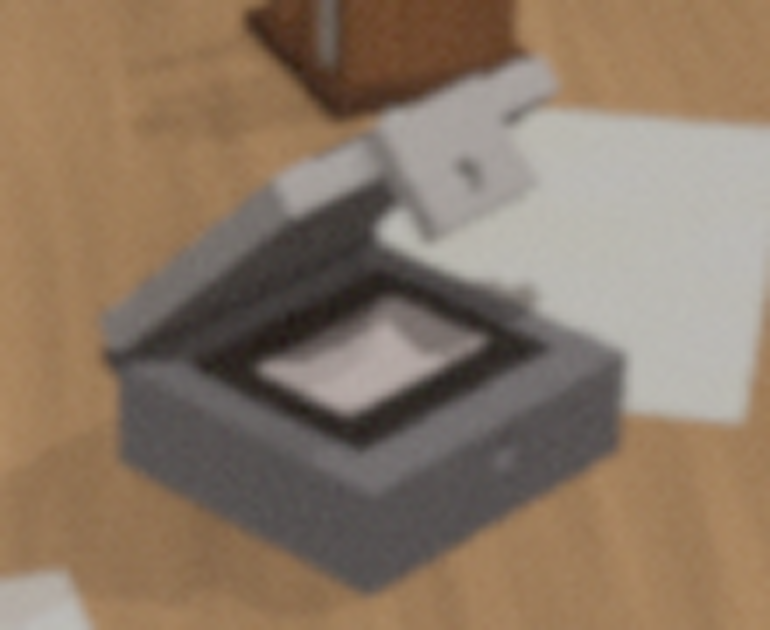

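```bash
cat > fit0.py <<'E'
from h import *
import pickle
from scipy.optimize import least_squares
s,d=pickle.load(open("c0.pkl","rb"))
S=lambda x,y:(170+x/4,140+y/4); S2=lambda x,y:(260+x/5,210+y/5)
D=lambda x,y:(190+x/5,250+y/5); D2=lambda x,y:(250+x/7,130+y/7)
# press: hole frame: origin front face on desk, x into, y left
def press(p,th):
    ex=np.array([np.cos(p[2]),np.sin(p[2]),0]);ey=np.array([-ex[1],ex[0],0]);o=np.array([p[0],p[1],0])
    return lambda x,y,z:o+ex*x+ey*y+np.array([0,0,z])
def plate(f,th):
    def g(x,y,z): # in hinge frame: -x front; 
        c,s_=np.cos(th),np.sin(th)
        # dist forward a=-x, up z ; rotate front up
        a=-x; return f(150-0,0,0)*0+f(.150-(a*c-z*s_),y,.05+a*s_+z*c)
    return g
obsP=[(d,(0,-.08,0),D2(370,590)),(d,(0,.08,0),D2(618,450)),(d,(0,-.08,.05),D2(372,493)),(d,(0,.08,.05),D2(622,365)),(d,(.15,-.08,0),D2(122,460)),(d,(0,0,.035),D2(505,457)),
]
E
python3 - <<'E'
from fit0 import *
# which side is which: hole frame x into, z up, y = z x x (left when facing in)
h=onz(d,[D2(505,457)],.035)[0];print("hole",h)
a=onz(d,[D2(370,590),D2(618,450),D2(122,460)],0);print(a)
b=onz(s,[S2(82,470),S2(385,545)],0);print(b)
print("knob",onz(d,[D(485,350)],.048),onz(s,[S(292,62)],.06))
for c,f,l in((d,D,[(462,122),(140,345),(372,62),(48,272)]),(s,S,[(395,214),(464,84),(470,226),(530,93)])):
    print(onz(c,[f(*q) for q in l],.014).round(4).tolist())
E
```

```text
hole [0.68034184 0.13297464 0.035     ]
[[ 6.19840568e-01  9.15027166e-02  0.00000000e+00]
 [ 7.40178659e-01  1.90037603e-01 -1.11022302e-16]
 [ 5.23748605e-01  2.01448106e-01  0.00000000e+00]]
[[0.73610408 0.18746713 0.        ]
 [0.6371747  0.30035723 0.        ]]
knob [[ 0.53625462 -0.34875591  0.048     ]] [[ 0.53547717 -0.34627865  0.06      ]]
[[0.5404, -0.175, 0.014], [0.3945, -0.3025, 0.014], [0.5001, -0.1278, 0.014], [0.3528, -0.2565, 0.014]]
[[0.5383, -0.1746, 0.014], [0.392, -0.2986, 0.014], [0.4957, -0.1306, 0.014], [0.3503, -0.2566, 0.014]]
```

```bash
python3 - <<'E'
from h import *
plan([.536,-.347,.205],down(np.radians(-45)))
s=cam("scene");
E
```

```text
t 0.25 tcp [ 0.1544 -0.657   0.4042] grasp [ 0.1543 -0.6569  0.2492] w 0.0854 F [-0.05  0.07  0.15] M [-0.04 -0.04 -0.03]
[[0.229, -0.0, 0.973], [-0.973, 0.001, 0.229], [-0.001, -1.0, -0.0]]
shift/0.3 [-0.7148  0.1479  1.4747] rot/90 [-1.000e-04 -3.531e-01 -6.000e-04] n 7.89820806966018 2.969844486877001
```

step_arm:
  xyz:
    - [-0.35,0.0,0.74]
    - [-0.35,0.0,0.74]
    - [-0.35,0.0,0.74]
    - [-0.35,0.0,0.74]
  rotation:
    - [0,-0.15,0]
    - [0,-0.3,0]
    - [0,-0.35,0]
    - [0,-0.35,0]
  grip: 0.45
  force: 40

```text
clock: 0.8
tcp_pos: [0.348, -0.5025, 0.4046]
orientation: [-1.481, 0.616, -0.616]
contact_force: [1.3, -0.7, -0.2]
grip_width: 0.0472
```

```bash
python3 - <<'E'
from h import *
plan([.536,-.347,.205],down(np.radians(-45)))
E
```

```text
t 0.8 tcp [ 0.348  -0.5025  0.4046] grasp [ 0.3481 -0.5024  0.2496] w 0.0472 F [ 1.31 -0.69 -0.24] M [-0.11 -0.02 -0.01]
[[0.705, 0.0, 0.709], [-0.709, 0.0, 0.705], [-0.0, -1.0, 0.001]]
shift/0.3 [0.0747 0.1492 0.8097] rot/90 [-0.0004 -0.0016 -0.    ] n 3.96814923403086 0.013694094764237049
```

step_arm:
  xyz:
    - [0.075,0.149,0.81]
    - [0.075,0.149,0.81]
    - [0.075,0.149,0.81]
    - [0.075,0.149,0.81]
    - [0.075,0.149,0.81]
    - [0.075,0.149,0.81]
  rotation:
    - [0,0,0]
    - [0,0,0]
    - [0,0,0]
    - [0,0,0]
    - [0,0,0]
    - [0,0,0]

```text
clock: 1.55
tcp_pos: [0.5359, -0.3473, 0.3599]
orientation: [-1.482, 0.616, -0.615]
contact_force: [-0.0, -0.6, -0.9]
grip_width: 0.0474
```

```bash
python3 - <<'E'
from h import *
obs()
c=cam("wrist");cv2.imwrite("pics/w1.png",c["img"])
import pickle;pickle.dump(c,open("w1.pkl","wb"))
d=cam("side");crop(d,200,200,260,180,3,"pics/d3.png")
E
```

```text
t 1.55 tcp [ 0.5359 -0.3473  0.3599] grasp [ 0.5359 -0.3472  0.2049] w 0.0474 F [-0.03 -0.55 -0.92] M [-0.02  0.05  0.01]
[[0.706, -0.0, 0.709], [-0.709, 0.0, 0.706], [-0.0, -1.0, -0.0]]
```

View pics/w1.png

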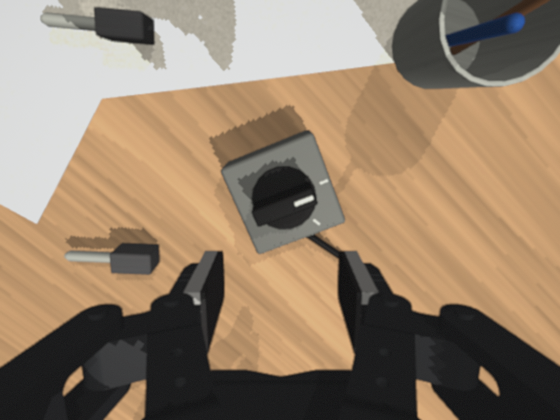

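View pics/d3.png

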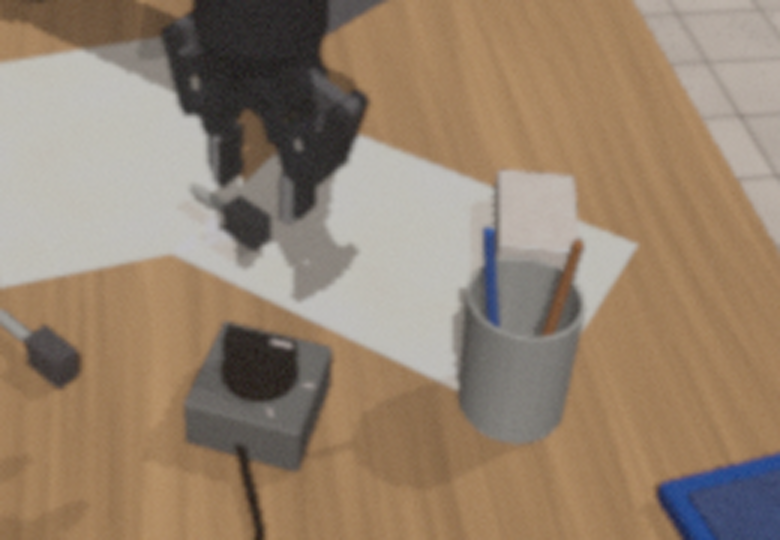

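```bash
python3 - <<'E'
from h import *
import pickle;c=pickle.load(open("w1.pkl","rb"))
crop(c,210,110,150,150,5,"pics/w1k.png");crop(c,0,0,170,90,4,"pics/w1p.png")
E
```

```text
(no output)
```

View pics/w1k.png

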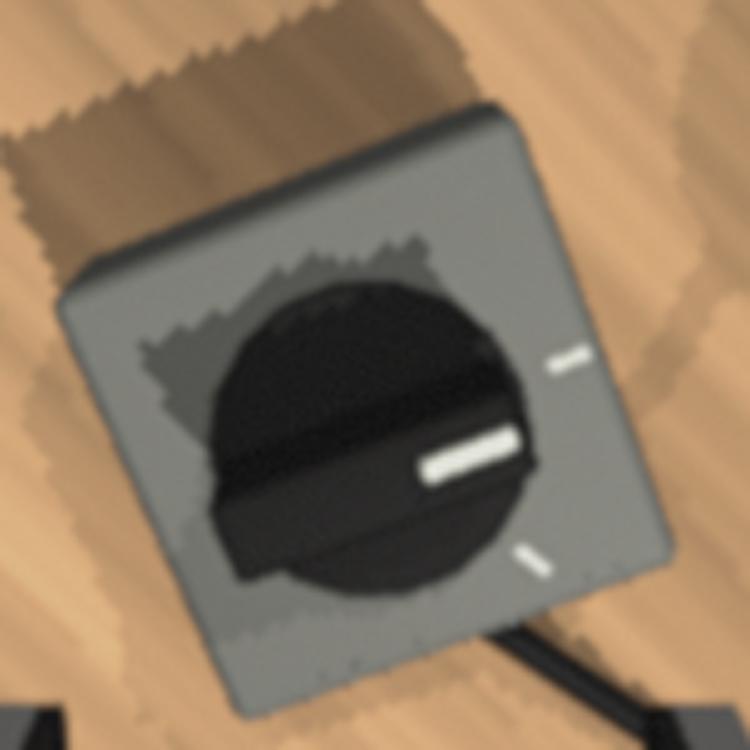

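View pics/w1p.png

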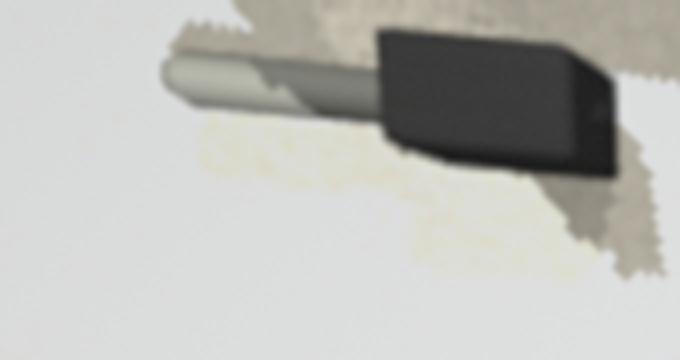

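```bash
python3 - <<'E'
from h import *
import pickle;c=pickle.load(open("w1.pkl","rb"))
k=lambda *q:[(210+a/5,110+b/5) for a,b in q];p=lambda *q:[(a/4,b/4) for a,b in q]
t=onz(c,k((213,508),(242,582),(535,465),(510,390)),.073);print(t.round(4),t.mean(0))
a=(t[2]+t[3]-t[0]-t[1])/2;print("bar len",np.linalg.norm(a),"yaw",np.degrees(np.arctan2(a[1],a[0])))
b=onz(c,k((60,300),(505,108),(672,553),(245,715)),.04);print("box",b.mean(0),np.linalg.norm(b[1]-b[0]),np.linalg.norm(b[2]-b[1]),np.degrees(np.arctan2(*(b[1]-b[0])[1::-1])),np.degrees(np.arctan2(*(b[2]-b[3])[1::-1])))
t=onz(c,p((380,30),(557,45),(577,160),(388,135)),.028);print(t.round(4),t.mean(0))
print("tip",onz(c,p((163,75)),.014),"root",onz(c,p((382,96)),.014))
# pen positions
print("cup rim", onz(c,[(393,45),(443,10),(560,75)],.1).round(3), onz(c,[(395,60),(428,88)],0.0).round(3))
E
```

```text
[[ 0.515  -0.3396  0.073 ]
 [ 0.5098 -0.3504  0.073 ]
 [ 0.5523 -0.368   0.073 ]
 [ 0.5575 -0.3574  0.073 ]] [ 0.53364032 -0.35386179  0.073     ]
bar len 0.04603096128889525 yaw -22.57210982461206
box [ 0.53394959 -0.3532879   0.04      ] 0.07594080486997841 0.07762424013718967 -21.916691299741643 -22.99277168457106
[[ 0.5343 -0.1585  0.028 ]
 [ 0.5551 -0.1823  0.028 ]
 [ 0.5426 -0.1969  0.028 ]
 [ 0.5212 -0.1699  0.028 ]] [ 0.5383057  -0.17688693  0.028     ]
tip [[ 0.49643913 -0.12802528  0.014     ]] root [[ 0.52302691 -0.15892754  0.014     ]]
cup rim [[ 0.651 -0.324  0.1  ]
 [ 0.681 -0.33   0.1  ]
 [ 0.707 -0.404  0.1  ]] [[ 0.674 -0.344  0.   ]
 [ 0.679 -0.381  0.   ]]
```

```bash
python3 - <<'E'
from h import *
plan([.5338,-.3535,.10],down(np.radians(67.5)));print(r.get_obs()["joints"].round(2))
E
```

```text
t 1.65 tcp [ 0.5349 -0.3487  0.3602] grasp [ 0.5349 -0.3488  0.2052] w 0.0472 F [ 0.51 -0.51 -0.3 ] M [-0.09 -0.02 -0.03]
[[0.703, -0.0, 0.711], [-0.711, -0.001, 0.703], [0.0, -1.0, -0.001]]
shift/0.3 [ 0.0087  0.3507 -0.0138] rot/90 [ 4.0000e-04 -1.2533e+00 -2.0000e-04] n 1.6852536073459148 10.542044040307083
[ 0.65  0.47 -0.23  1.68  0.12  1.01 -0.41]
```

step_arm:
  xyz:
    - [0,0,0]
    - [0,0,0]
    - [0,0,0]
    - [0,0,0]
    - [0.009,0.1,-0.014]
    - [0.009,0.1,-0.014]
    - [0.009,0.2,-0.014]
    - [0.009,0.2,-0.014]
    - [0.009,0.2,-0.014]
  rotation:
    - [0,-0.12,0]
    - [0,-0.24,0]
    - [0,-0.36,0]
    - [0,-0.48,0]
    - [0,-0.6,0]
    - [0,-0.72,0]
    - [0,-0.84,0]
    - [0,-0.95,0]
    - [0,-1.0,0]

```text
clock: 2.78
tcp_pos: [0.5323, -0.3555, 0.2999]
orientation: [-1.484, -0.609, 0.611]
contact_force: [0.7, -0.6, -0.2]
grip_width: 0.047
```

```bash
python3 - <<'E'
from h import *
plan([.5338,-.3535,.07],down(np.radians(67.5)));print(r.get_obs()["joints"].round(2))
E
```

```text
t 2.77 tcp [ 0.5323 -0.3555  0.2999] grasp [ 0.5321 -0.3557  0.1449] w 0.047 F [ 0.7  -0.58 -0.17] M [0.01 0.01 0.02]
[[0.711, -0.001, -0.704], [0.704, -0.001, 0.711], [-0.002, -1.0, 0.0]]
shift/0.3 [0.0087 0.2496 0.0012] rot/90 [-0.0003 -0.2531 -0.0009] n 1.1988289549354754 2.129173255252972
[ 0.89  0.59 -0.56  1.7   0.37  0.95  0.97]
```

step_arm:
  xyz:
    - [0.009,0,0.001]
    - [0.009,0.0,0.001]
    - [0.009,0.1,0.001]
    - [0.009,0.18,0.001]
    - [0.009,0.25,0.001]
    - [0.009,0.25,0.001]
  rotation:
    - [0,-0.12,0]
    - [0,-0.22,0]
    - [0,-0.253,0]
    - [0,-0.253,0]
    - [0,-0.253,0]
    - [0,-0.253,0]

```text
clock: 3.52
tcp_pos: [0.5327, -0.3542, 0.2233]
orientation: [-1.368, -0.911, 0.916]
contact_force: [0.1, -0.1, -0.6]
grip_width: 0.0468
```

```bash
python3 - <<'E'
from h import *
plan([.5338,-.3535,.07],down(np.radians(67.5)));print(r.get_obs()["joints"].round(2))
c=cam("wrist");cv2.imwrite("pics/w2.png",c["img"])
E
```

```text
t 3.52 tcp [ 0.5327 -0.3542  0.2233] grasp [ 0.532  -0.3541  0.0683] w 0.0468 F [ 0.1  -0.14 -0.63] M [ 0.01 -0.01  0.02]
[[0.384, -0.004, -0.923], [0.923, 0.0, 0.384], [-0.002, -1.0, 0.004]]
shift/0.3 [ 0.0035 -0.0056 -0.0026] rot/90 [-0.0025 -0.0011 -0.001 ] n 0.034107069281838424 0.02421713706935348
[ 0.91  0.71 -0.6   1.74  0.51  0.86  1.26]
```

View pics/w2.png

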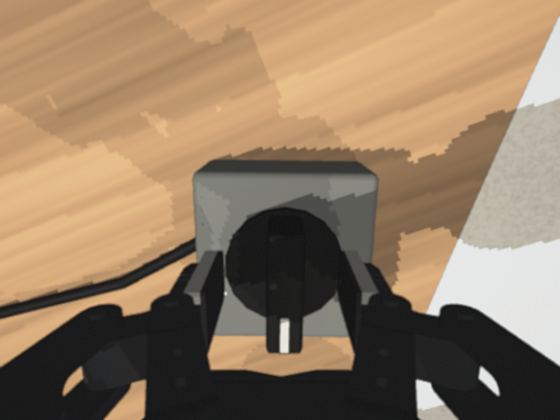

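step_arm:
  xyz:
    - [0.004,-0.005,-0.003]
    - [0.004,-0.005,-0.003]
    - [0.004,-0.005,-0.003]
    - [0.004,-0.005,-0.003]
  rotation:
    - [0,0,0]
    - [0,0,0]
    - [0,0,0]
    - [0,0,0]
  grip: 1
  force: 40

```text
clock: 4.08
tcp_pos: [0.5353, -0.3536, 0.2275]
orientation: [-1.372, -0.913, 0.915]
contact_force: [-0.5, 0.3, 5.6]
grip_width: 0.0129
```

```bash
python3 - <<'E'
from h import *
plan([.5338,-.3535,.07],down(np.radians(7.5)))
c=cam("wrist");cv2.imwrite("pics/w3.png",c["img"])
E
```

```text
t 4.08 tcp [ 0.5353 -0.3536  0.2275] grasp [ 0.5353 -0.3539  0.0725] w 0.0129 F [-0.54  0.28  5.58] M [-0.02  0.2  -0.16]
[[0.384, -0.0, -0.923], [0.923, -0.002, 0.384], [-0.002, -1.0, -0.001]]
shift/0.3 [-0.0017  0.0084  0.0047] rot/90 [ 0.001   0.6656 -0.001 ] n 0.04714719588175154 5.598133086653654
```

View pics/w3.png

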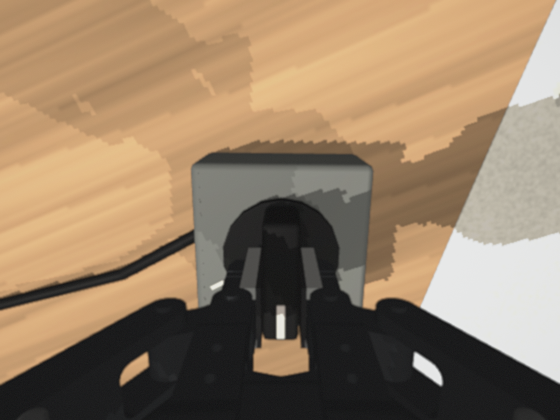

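step_arm:
  xyz:
    - [-0.002,0,0.002]
    - [-0.002,0,0.002]
    - [-0.002,0,0.002]
    - [-0.002,0,0.002]
    - [-0.002,0,0.002]
    - [-0.002,0,0.002]
    - [-0.002,0,0.002]
    - [-0.002,0,0.002]
    - [-0.002,0,0.002]
  rotation:
    - [0,0.1,0]
    - [0,0.2,0]
    - [0,0.3,0]
    - [0,0.4,0]
    - [0,0.5,0]
    - [0,0.6,0]
    - [0,0.68,0]
    - [0,0.68,0]
    - [0,0.68,0]

```text
clock: 5.25
tcp_pos: [0.5339, -0.3546, 0.2276]
orientation: [-1.572, -0.085, 0.088]
contact_force: [-3.3, -4.0, 0.7]
grip_width: 0.0134
```

```bash
python3 - <<'E'
from h import *
o,M=obs();print(np.degrees(np.arctan2(M[1,0],M[0,0])))
c=cam("wrist");cv2.imwrite("pics/w4.png",c["img"])
E
```

```text
t 5.25 tcp [ 0.5339 -0.3546  0.2276] grasp [ 0.5337 -0.3551  0.0726] w 0.0134 F [-3.26 -3.96  0.65] M [-0.69  0.7   0.27]
[[0.994, -0.001, -0.11], [0.11, -0.003, 0.994], [-0.002, -1.0, -0.003]]
6.313221006993391
```

View pics/w4.png

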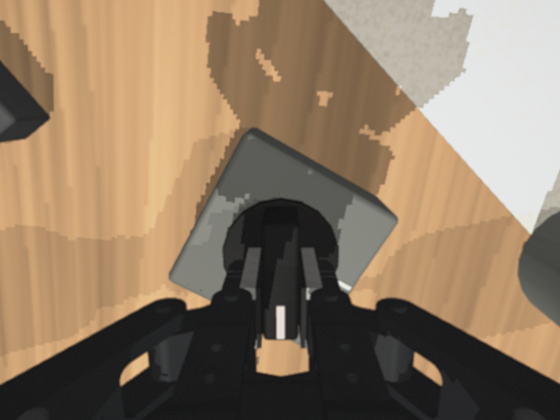

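step_arm:
  xyz:
    - [0,0,0]
    - [0,0,0]
    - [0,-0.2,0]
    - [0,-0.4,0]
    - [0,-0.55,0]
    - [0,-0.55,0]
  rotation:
    - [0,0,0]
    - [0,0,0]
    - [0,0,0]
    - [0,0,0]
    - [0,0,0]
    - [0,0,0]
  grip: 0.45

```text
clock: 6.05
tcp_pos: [0.5358, -0.3538, 0.3975]
orientation: [-1.576, -0.092, 0.082]
contact_force: [0.8, -1.0, 0.2]
grip_width: 0.0468
```

```bash
python3 - <<'E'
from h import *
plan([.68,.08,.28],down(np.radians(40)));
c=cam("wrist");cv2.imwrite("pics/w5.png",c["img"])
E
```

```text
t 6.05 tcp [ 0.5358 -0.3538  0.3975] grasp [ 0.5368 -0.3548  0.2425] w 0.0468 F [ 0.81 -1.02  0.19] M [-0.03  0.04 -0.03]
[[0.994, 0.007, -0.11], [0.11, -0.007, 0.994], [0.006, -1.0, -0.007]]
shift/0.3 [ 0.638  -0.1313  1.3831] rot/90 [ 0.0057 -0.3741  0.0023] n 7.338216879136051 3.146723104133129
```

View pics/w5.png

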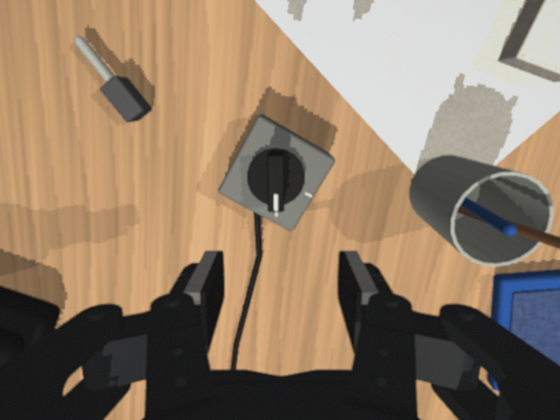

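step_arm:
  xyz:
    - [0.1,-0.1,0.2]
    - [0.2,-0.13,0.4]
    - [0.3,-0.13,0.6]
    - [0.32,-0.13,0.75]
    - [0.32,-0.13,0.8]
    - [0.32,-0.13,0.8]
  rotation:
    - [0,0,0]
    - [0,-0.1,0]
    - [0,-0.2,0]
    - [0,-0.3,0]
    - [0,-0.374,0]
    - [0,-0.374,0]

```text
clock: 6.85
tcp_pos: [0.6036, -0.1021, 0.4314]
orientation: [-1.503, -0.549, 0.549]
contact_force: [0.3, -0.5, 0.1]
grip_width: 0.047
```

```bash
python3 - <<'E'
from h import *
plan([.67,.147,.29],down(np.radians(40)));
E
```

```text
t 6.85 tcp [ 0.6036 -0.1021  0.4314] grasp [ 0.6037 -0.1025  0.2764] w 0.047 F [ 0.33 -0.49  0.11] M [-0.01  0.02  0.  ]
[[0.764, 0.001, -0.645], [0.645, -0.003, 0.764], [-0.002, -1.0, -0.003]]
shift/0.3 [ 0.7048 -0.0478  0.4913] rot/90 [ 0.0017  0.0021 -0.001 ] n 4.13019136355652 0.023820921873372976
```

step_arm:
  xyz:
    - [0.2,-0.048,0.15]
    - [0.35,-0.048,0.3]
    - [0.5,-0.048,0.4]
    - [0.65,-0.048,0.49]
    - [0.705,-0.048,0.49]
    - [0.705,-0.048,0.49]
  rotation:
    - [0,0,0]
    - [0,0,0]
    - [0,0,0]
    - [0,0,0]
    - [0,0,0]
    - [0,0,0]

```text
clock: 7.6
tcp_pos: [0.6712, 0.146, 0.4433]
orientation: [-1.504, -0.545, 0.549]
contact_force: [-0.7, 0.5, 0.0]
grip_width: 0.047
```

```bash
python3 - <<'E'
from h import *
import pickle
obs();c=cam("wrist");cv2.imwrite("pics/w6.png",c["img"]);pickle.dump(c,open("w6.pkl","wb"))
E
```

```text
t 7.6 tcp [0.6712 0.146  0.4433] grasp [0.671  0.1455 0.2883] w 0.047 F [-0.69  0.5   0.04] M [-0.04  0.01  0.01]
[[0.766, -0.001, -0.643], [0.643, -0.004, 0.766], [-0.003, -1.0, -0.002]]
```

View pics/w6.png

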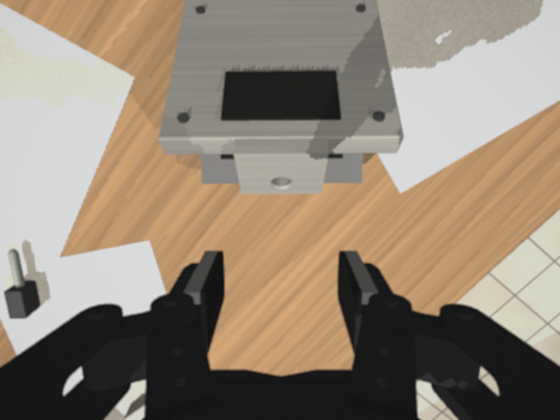

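```bash
python3 - <<'E'
from h import *
import pickle;c=pickle.load(open("w6.pkl","rb"))
crop(c,150,0,270,205,2.9,"pics/w6c.png")
E
```

```text
(no output)
```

View pics/w6c.png

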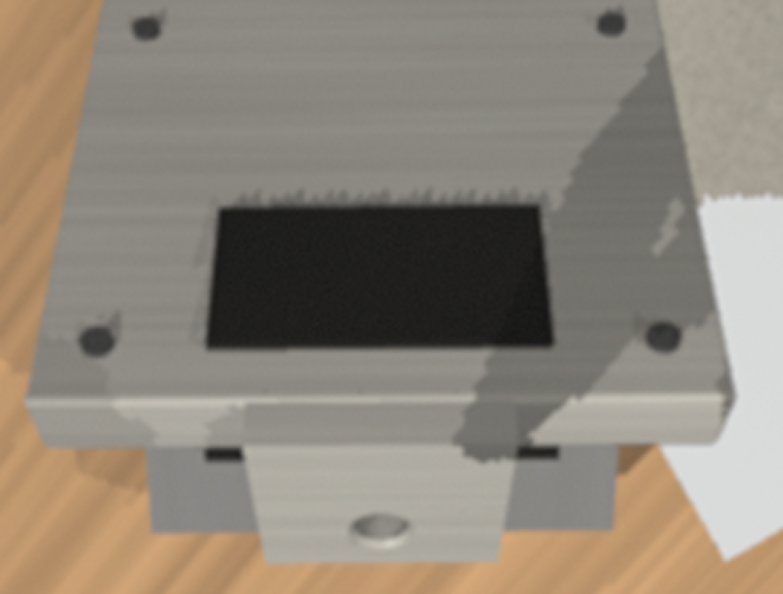

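```bash
cat > fit1.py <<'E'
from fit0 import *
w=pickle.load(open("w6.pkl","rb"))
W=lambda x,y:(150+x/2.9,y/2.9)
# y in hole frame (z x x): image left = -tool x. tool x=(.766,.643); into=(-.643,.766): y=zxinto=(-.766,-.643) => image left = +y
B=[(w,(0,.08,.05),W(152,531)),(w,(0,-.08,.05),W(613,529)),
 (d,(0,.08,0),D2(370,590)),(d,(0,-.08,0),D2(618,450)),(d,(0,.08,.05),D2(372,493)),(d,(0,-.08,.05),D2(622,365)),(d,(.15,.08,0),D2(122,460)),(d,(0,0,.035),D2(505,457))]
P=[(w,(-.152,.08,.02),W(28,401)),(w,(-.152,-.08,.02),W(733,394)),
 (w,(-.0925,.04,.023),W(218,208)),(w,(-.0925,-.04,.023),W(541,206)),(w,(-.1375,-.04,.023),W(553,347)),(w,(-.1375,.04,.023),W(207,349)),(w,(-.164,0,-.015),W(381,530))]
def res(p,sep=False):
    f=press(p,0);g=plate(f,p[3]);o=[]
    for c,X,uv in B:o.append((proj(c,f(*X))[0]-uv)*(1 if c is w else .7))
    for c,X,uv in P:o.append(proj(c,g(*X))[0]-uv)
    return np.array(o) if sep else np.ravel(o)
if __name__=="__main__":
    s_=least_squares(res,[.68,.137,np.radians(130),.85],loss="soft_l1");p=s_.x
    print(p.round(4),np.degrees(p[2]));print(res(p,True).round(1).tolist())
    f=press(p,0);print("pad shut",f(.035,0,.073),"hole",f(0,0,.035));g=plate(f,p[3]);print("pad now",g(-.115,0,.023),"flange top",g(-.164,0,.02))
E
python3 fit1.py
```

```text
[0.6776 0.1371 2.2767 0.7639] 130.44308554440158
[[-0.4, -0.2], [0.2, -0.4], [-0.6, 0.9], [-0.3, 0.1], [-0.6, 0.2], [-0.0, -1.3], [-1.0, 0.3], [-0.8, -0.5], [-1.6, 2.3], [2.0, 3.1], [-0.0, -0.4], [0.2, -0.6], [0.9, -0.5], [-0.7, -0.4], [0.1, 1.1]]
pad shut [0.65491979 0.16377775 0.073     ] hole [0.67762402 0.13714097 0.035     ]
pad now [0.62387392 0.20020099 0.14615668] flange top [0.64817505 0.17169072 0.17788394]
```

```bash
python3 - <<'E'
from h import *
from fit0 import press
f=press([.6776,.1371,2.2767],0)
plan(f(.083,0,.185),down(2.2767-np.pi/2),off=.173)
E
```

```text
t 7.65 tcp [0.6709 0.1448 0.4436] grasp [0.6707 0.1441 0.2886] w 0.0469 F [-0.4  -0.46 -0.62] M [0.01 0.03 0.01]
[[0.766, -0.001, -0.642], [0.642, -0.004, 0.766], [-0.004, -1.0, -0.003]]
shift/0.3 [-0.0007  0.2846  0.2434] rot/90 [ 0.0016 -0.0053 -0.0024] n 1.7977159410456367 0.050554895086878285
```

step_arm:
  xyz:
    - [0,0.05,0.15]
    - [0,0.1,0.24]
    - [0,0.2,0.243]
    - [0,0.284,0.243]
    - [0,0.284,0.243]
  rotation:
    - [0,0,0]
    - [0.002,-0.005,-0.002]
    - [0.002,-0.005,-0.002]
    - [0.002,-0.005,-0.002]
    - [0.002,-0.005,-0.002]
  grip: 1

```text
clock: 8.28
tcp_pos: [0.6238, 0.1972, 0.3559]
orientation: [-1.501, -0.544, 0.554]
contact_force: [0.6, -0.5, 0.6]
grip_width: -0.0002
```

```bash
python3 - <<'E'
from h import *
from fit0 import press
f=press([.6776,.1371,2.2767],0)
o,M=obs();tip=o["tcp_pos"]+.173*M[:,1];print("tip",tip)
for th in [.764,.65,.5,.4,.3,.2,.1,0]:
    c,s=np.cos(th),np.sin(th);P=f(.150-(.115*c-.023*s),0,.05+.115*s+.023*c-.003)
    print(th,(M.T@(P-tip)/.3).round(3))
c=cam("wrist");cv2.imwrite("pics/w7.png",c["img"])
E
```

```text
t 8.28 tcp [0.6238 0.1972 0.3559] grasp [0.623  0.1967 0.2009] w -0.0002 F [ 0.63 -0.54  0.61] M [-0.04  0.01 -0.03]
[[0.764, -0.005, -0.645], [0.645, -0.003, 0.764], [-0.006, -1.0, 0.001]]
tip [0.6228906  0.19666427 0.18294409]
0.764 [0.011 0.133 0.007]
0.65 [ 0.011  0.16  -0.028]
0.5 [ 0.011  0.202 -0.069]
0.4 [ 0.012  0.233 -0.093]
0.3 [ 0.012  0.266 -0.113]
0.2 [ 0.012  0.302 -0.13 ]
0.1 [ 0.013  0.338 -0.143]
0 [ 0.013  0.376 -0.153]
```

View pics/w7.png

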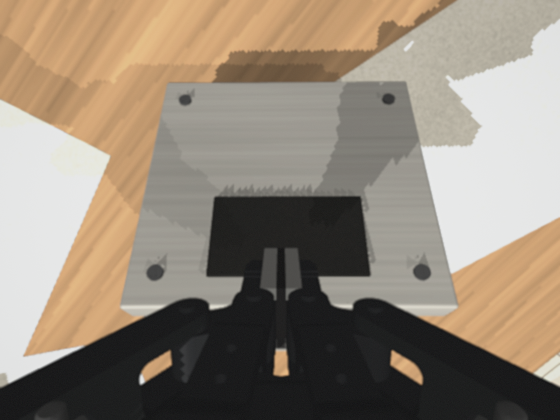

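step_arm:
  xyz:
    - [0.011,0.06,0.005]
    - [0.011,0.11,0.005]
    - [0.011,0.135,-0.01]
    - [0.011,0.16,-0.028]
    - [0.011,0.18,-0.05]
    - [0.011,0.205,-0.07]
    - [0.012,0.235,-0.093]
  rotation:
    - [0,0,0]
    - [0,0,0]
    - [0,0,0]
    - [0,0,0]
    - [0,0,0]
    - [0,0,0]
    - [0,0,0]

```text
clock: 9.2
tcp_pos: [0.6449, 0.1788, 0.2866]
orientation: [-1.5, -0.547, 0.552]
contact_force: [-1.3, 1.9, 1.1]
grip_width: -0.0
```

```bash
python3 - <<'E'
from h import *
from fit0 import press
f=press([.6776,.1371,2.2767],0)
o,M=obs();tip=o["tcp_pos"]+.173*M[:,1];print("tip",tip)
for th in [.4,.3,.2,.1,0]:
    c,s=np.cos(th),np.sin(th);P=f(.150-(.115*c-.023*s),0,.05+.115*s+.023*c-.003)
    print(th,(M.T@(P-tip)/.3).round(3))
c=cam("wrist");cv2.imwrite("pics/w8.png",c["img"])
E
```

```text
t 9.2 tcp [0.6449 0.1788 0.2866] grasp [0.6445 0.1786 0.1316] w -0.0 F [-1.3   1.91  1.06] M [ 0.29  0.24 -0.01]
[[0.763, -0.003, -0.646], [0.646, -0.001, 0.763], [-0.003, -1.0, 0.001]]
tip [0.64441551 0.17859114 0.11356203]
0.4 [-0.006  0.002 -0.   ]
0.3 [-0.005  0.035 -0.021]
0.2 [-0.005  0.071 -0.038]
0.1 [-0.005  0.107 -0.051]
0 [-0.005  0.145 -0.06 ]
```

View pics/w8.png

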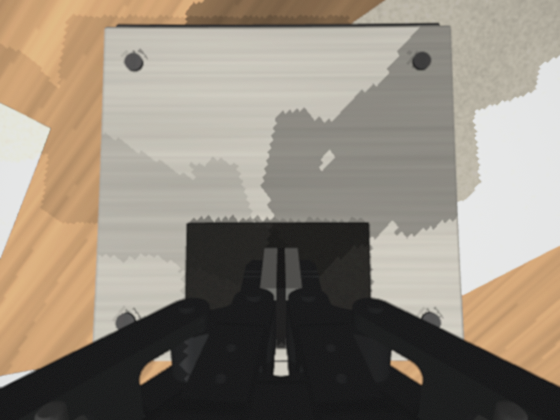

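Plate is following. Continue down to shut.

step_arm:
  xyz:
    - [-0.005,0.03,-0.015]
    - [-0.005,0.055,-0.03]
    - [-0.005,0.08,-0.042]
    - [-0.005,0.105,-0.05]
    - [-0.005,0.125,-0.056]
    - [-0.005,0.145,-0.06]
    - [-0.005,0.15,-0.06]
    - [-0.005,0.15,-0.06]
  rotation:
    - [0,0,0]
    - [0,0,0]
    - [0,0,0]
    - [0,0,0]
    - [0,0,0]
    - [0,0,0]
    - [0,0,0]
    - [0,0,0]

```text
clock: 10.25
tcp_pos: [0.655, 0.1636, 0.2462]
orientation: [-1.503, -0.545, 0.553]
contact_force: [-18.3, -5.9, 44.7]
grip_width: -0.0001
```

```bash
python3 - <<'E'
from h import *
o,M=obs();tip=o["tcp_pos"]+.173*M[:,1];print("tip",tip)
c=cam("wrist");cv2.imwrite("pics/w9.png",c["img"]);
import pickle;pickle.dump(c,open("w9.pkl","wb"))
E
```

```text
t 10.25 tcp [0.655  0.1636 0.2462] grasp [0.6545 0.1629 0.0912] w -0.0001 F [-18.26  -5.89  44.72] M [-1.36  4.29  0.02]
[[0.764, -0.003, -0.645], [0.645, -0.005, 0.764], [-0.006, -1.0, -0.001]]
tip [0.65444062 0.16282123 0.07316543]
```

View pics/w9.png

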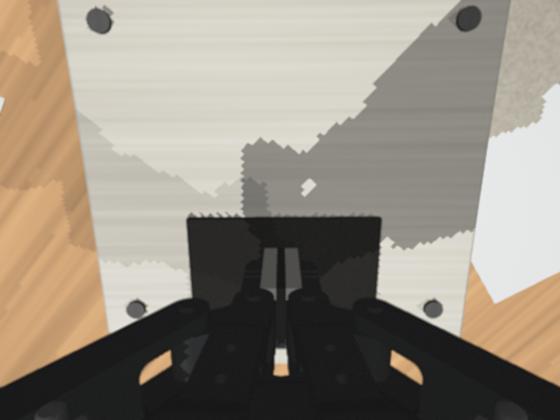

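step_arm:
  xyz:
    - [0,-0.1,0]
    - [0,-0.25,0]
    - [0,-0.4,-0.1]
    - [0,-0.5,-0.3]
    - [0,-0.5,-0.5]
    - [0,-0.5,-0.6]
  rotation:
    - [0,0,0]
    - [0,0,0]
    - [0,0,0]
    - [0,0,0]
    - [0,0,0]
    - [0,0,0]

```text
clock: 11.05
tcp_pos: [0.7735, 0.0218, 0.3963]
orientation: [-1.508, -0.542, 0.549]
contact_force: [-0.6, 0.3, -0.7]
grip_width: 0.0003
```

```bash
python3 - <<'E'
from h import *
plan([.545,-.185,.15],down(np.radians(40.5)))
c=cam("wrist");cv2.imwrite("pics/w10.png",c["img"]);
E
```

```text
t 11.05 tcp [0.7735 0.0218 0.3963] grasp [0.7732 0.0207 0.2413] w 0.0003 F [-0.62  0.26 -0.7 ] M [0.04 0.01 0.03]
[[0.767, -0.002, -0.641], [0.641, -0.007, 0.767], [-0.006, -1.0, -0.004]]
shift/0.3 [-1.0246  0.311  -0.0393] rot/90 [ 0.0028 -0.0069 -0.004 ] n 5.143086620179215 0.07105524055520299
```

View pics/w10.png

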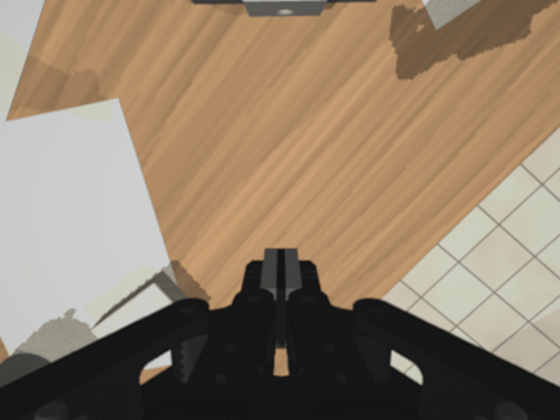

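step_arm:
  xyz:
    - [-0.2,0.05,-0.04]
    - [-0.4,0.1,-0.04]
    - [-0.6,0.15,-0.04]
    - [-0.8,0.2,-0.04]
    - [-1.0,0.25,-0.04]
    - [-1.0,0.31,-0.04]
    - [-1.0,0.31,-0.04]
  rotation:
    - [0,0,0]
    - [0,0,0]
    - [0.003,-0.007,-0.004]
    - [0.003,-0.007,-0.004]
    - [0.003,-0.007,-0.004]
    - [0.003,-0.007,-0.004]
    - [0.003,-0.007,-0.004]
  grip: 0.45

```text
clock: 11.98
tcp_pos: [0.5511, -0.1832, 0.3034]
orientation: [-1.5, -0.548, 0.552]
contact_force: [0.4, 1.7, 1.0]
grip_width: 0.0471
```

```bash
python3 - <<'E'
from h import *
import pickle
obs()
c=cam("wrist");cv2.imwrite("pics/w11.png",c["img"]);pickle.dump(c,open("w11.pkl","wb"));crop(c,200,130,160,140,5,"pics/w11c.png")
E
```

```text
t 11.97 tcp [ 0.5511 -0.1832  0.3034] grasp [ 0.5508 -0.1834  0.1484] w 0.0471 F [0.41 1.74 1.04] M [ 0.1  -0.04 -0.01]
[[0.763, -0.002, -0.647], [0.647, -0.001, 0.763], [-0.002, -1.0, 0.001]]
```

View pics/w11.png

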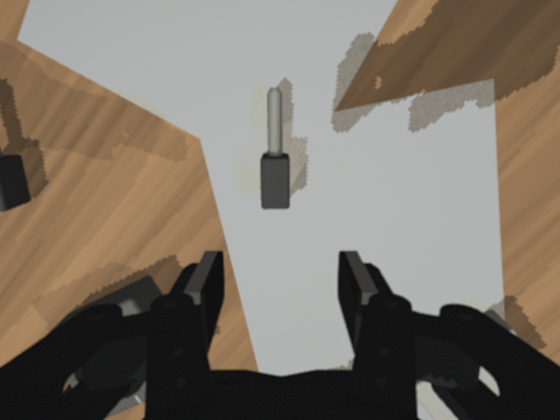

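View pics/w11c.png

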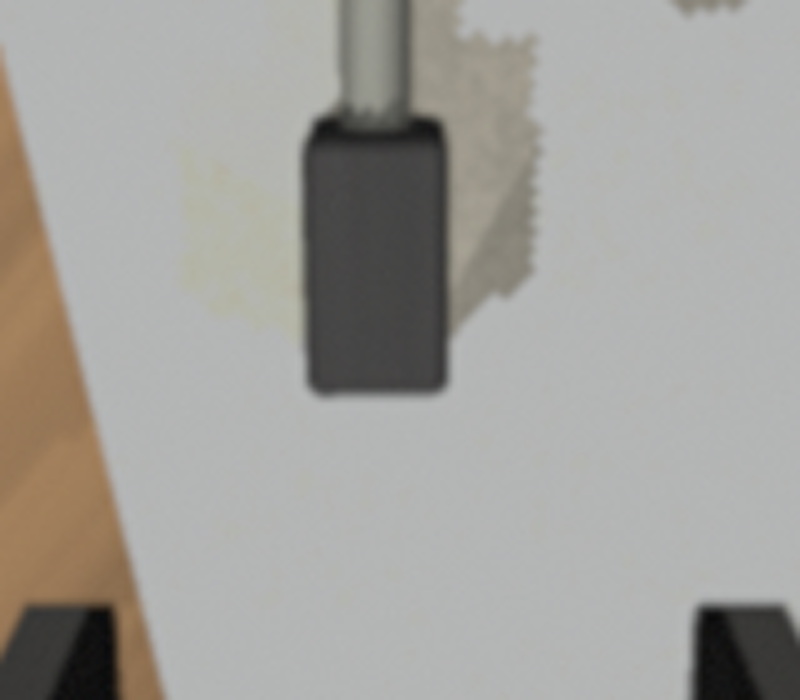

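```bash
python3 - <<'E'
from h import *
import pickle;c=pickle.load(open("w11.pkl","rb"))
k=lambda *q:[(200+a/5,130+b/5) for a,b in q]
t=onz(c,k((304,138),(447,138),(447,392),(306,394)),.028);print(t.round(4).tolist(),t.mean(0).round(4))
a=t[0]+t[1]-t[2]-t[3];print(np.linalg.norm(a)/2,np.degrees(np.arctan2(a[1],a[0])))
q=onz(c,[(274,87.5),(275,152)],.014);print(q,np.linalg.norm(q[0]-q[1]));a=q[0]-q[1];yaw=np.arctan2(a[1],a[0]);print(np.degrees(yaw))
a=q[0]-t.mean(0);print(np.degrees(np.arctan2(a[1],a[0])),np.linalg.norm(a[:2]))
plan([*t.mean(0)[:2],.09],down(np.radians(40.5)))
E
```

```text
[[0.5193, -0.1681, 0.028], [0.5338, -0.1558, 0.028], [0.5567, -0.1824, 0.028], [0.5421, -0.1952, 0.028]] [ 0.538  -0.1753  0.028 ]
0.03526920565836684 130.31211779087184
[[ 0.49702214 -0.1282777   0.014     ]
 [ 0.52512104 -0.16063806  0.014     ]] 0.04285722004294344
130.9681756095764
131.02875962151148 0.06239718389249706
t 12.03 tcp [ 0.5522 -0.1822  0.3045] grasp [ 0.5523 -0.1823  0.1495] w 0.0469 F [0.78 0.35 0.08] M [ 0.08 -0.    0.02]
[[0.762, 0.0, -0.648], [0.648, -0.001, 0.762], [-0.0, -1.0, -0.001]]
shift/0.3 [-0.0212  0.1983  0.0484] rot/90 [ 0.0004 -0.0012 -0.0002] n 0.9851170154231563 0.010977801864544003
```

step_arm:
  xyz:
    - [-0.021,0.1,0.048]
    - [-0.021,0.2,0.048]
    - [-0.021,0.3,0.048]
    - [-0.021,0.36,0.048]
    - [-0.021,0.36,0.048]
  rotation:
    - [0,-0.002,0]
    - [0,-0.002,0]
    - [0,-0.002,0]
    - [0,-0.002,0]
    - [0,-0.002,0]

```text
clock: 12.65
tcp_pos: [0.5386, -0.1744, 0.1959]
orientation: [-1.498, -0.555, 0.556]
contact_force: [0.5, -0.1, 0.3]
grip_width: 0.0469
```

```bash
python3 - <<'E'
from h import *
plan([.538,-.1753,.022],down(np.radians(40.7)))
c=cam("wrist");cv2.imwrite("pics/w12.png",c["img"])
E
```

```text
t 12.65 tcp [ 0.5386 -0.1744  0.1959] grasp [ 0.5385 -0.1743  0.0409] w 0.0469 F [ 0.5  -0.12  0.26] M [-0.   -0.01 -0.01]
[[0.759, -0.001, -0.652], [0.652, 0.0, 0.759], [-0.001, -1.0, 0.001]]
shift/0.3 [-0.0036  0.0629 -0.001 ] rot/90 [-0.0005 -0.0004 -0.0003] n 0.30225267226874686 0.0057452726781949
```

View pics/w12.png

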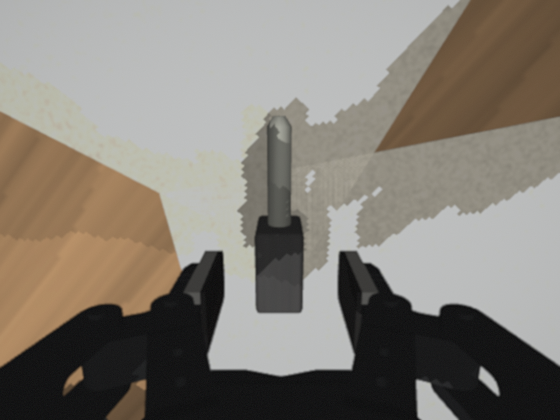

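step_arm:
  xyz:
    - [-0.003,0.03,0]
    - [-0.003,0.063,0]
    - [-0.003,0.063,0]
  rotation:
    - [0,0,0]
    - [0,0,0]
    - [0,0,0]

```text
clock: 13.08
tcp_pos: [0.5379, -0.1753, 0.1772]
orientation: [-1.498, -0.554, 0.555]
contact_force: [-0.5, 0.5, -0.6]
grip_width: 0.0469
```

step_arm:
  xyz:
    - [0,0,0]
    - [0,0,0]
    - [0,0,0]
    - [0,0,0]
  rotation:
    - [0,0,0]
    - [0,0,0]
    - [0,0,0]
    - [0,0,0]
  grip: 1
  force: 60

```text
clock: 13.58
tcp_pos: [0.538, -0.1754, 0.1776]
orientation: [-1.499, -0.555, 0.555]
contact_force: [0.4, -0.1, 3.3]
grip_width: 0.0193
```

```bash
python3 - <<'E'
from h import *
plan([.538,-.1753,.022],down(np.radians(40.7)))
c=cam("wrist");cv2.imwrite("pics/w13.png",c["img"])
import pickle;pickle.dump(c,open("w13.pkl","wb"))
E
```

```text
t 13.57 tcp [ 0.538  -0.1754  0.1776] grasp [ 0.538  -0.1754  0.0226] w 0.0193 F [ 0.43 -0.14  3.3 ] M [0.01 0.17 0.02]
[[0.759, -0.0, -0.651], [0.651, -0.0, 0.759], [-0.0, -1.0, -0.0]]
shift/0.3 [0.0001 0.0018 0.0002] rot/90 [ 0.0001 -0.0007 -0.0002] n 0.00888960308212924 0.0065769277340977355
```

View pics/w13.png

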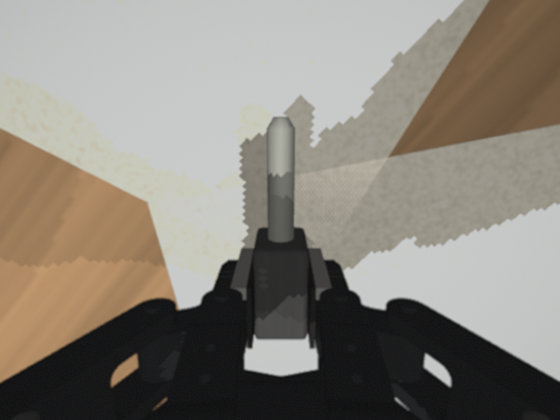

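```bash
python3 - <<'E'
from h import *
from fit0 import press
import pickle;c=pickle.load(open("w13.pkl","rb"))
q=onz(c,[(280.5,117),(281,240)],.014)
o,M=obs();print("tool coords",(M.T@(q-o["tcp_pos"]).T).T.round(4))
f=press([.6776,.1371,2.2767],0)
plan(f(-.13,0,.13),down(2.2767-np.pi/2))
E
```

```text
t 13.62 tcp [ 0.538  -0.1754  0.1776] grasp [ 0.538  -0.1754  0.0226] w 0.0188 F [-0.77  0.04  4.08] M [-0.    0.17 -0.03]
[[0.759, -0.0, -0.651], [0.651, -0.0, 0.759], [-0.0, -1.0, -0.0]]
tool coords [[-0.0007  0.1635  0.0624]
 [-0.0005  0.1636  0.0166]]
t 13.62 tcp [ 0.538  -0.1754  0.1776] grasp [ 0.538  -0.1754  0.0226] w 0.0188 F [-0.77  0.04  4.08] M [-0.    0.17 -0.03]
[[0.759, -0.0, -0.651], [0.651, -0.0, 0.759], [-0.0, -1.0, -0.0]]
shift/0.3 [ 1.0298 -0.3585  0.0542] rot/90 [ 0.0001  0.002  -0.0002] n 5.240698907728824 0.017329331687786678
```

step_arm:
  xyz:
    - [0,-0.1,0]
    - [0.1,-0.25,0.0]
    - [0.3,-0.35,0.03]
    - [0.5,-0.35,0.05]
    - [0.7,-0.35,0.05]
    - [0.85,-0.35,0.05]
    - [1.0,-0.35,0.05]
    - [1.0,-0.35,0.05]
  rotation:
    - [0,0,0]
    - [0,0,0]
    - [0,0,0]
    - [0,0,0]
    - [0,0.002,0]
    - [0,0.002,0]
    - [0,0.002,0]
    - [0,0.002,0]

```text
clock: 14.62
tcp_pos: [0.7569, 0.0358, 0.2815]
orientation: [-1.495, -0.556, 0.555]
contact_force: [0.1, -0.4, -0.5]
grip_width: 0.0188
```

```bash
python3 - <<'E'
from h import *
from fit0 import press
f=press([.6776,.1371,2.2767],0)
plan(f(-.13,0,.13),down(2.2767-np.pi/2))
c=cam("wrist");cv2.imwrite("pics/w14.png",c["img"])
import pickle;pickle.dump(c,open("w14.pkl","wb"))
E
```

```text
t 14.62 tcp [0.7569 0.0358 0.2815] grasp [0.7568 0.0363 0.1265] w 0.0188 F [ 0.07 -0.43 -0.49] M [0.04 0.03 0.03]
[[0.758, -0.0, -0.652], [0.652, 0.003, 0.758], [0.002, -1.0, 0.002]]
shift/0.3 [ 0.0179 -0.0117 -0.0051] rot/90 [-0.0015  0.003   0.0012] n 0.10559676597103029 0.029915826877111976
```

View pics/w14.png

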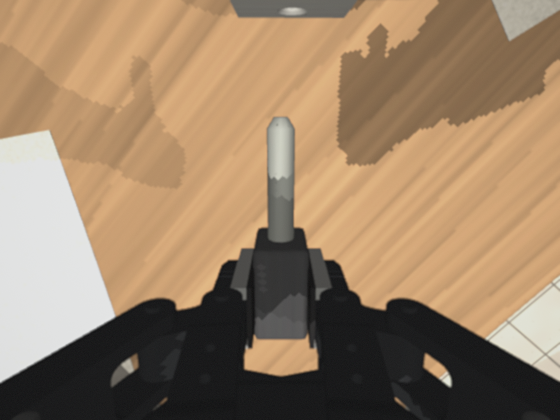

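```bash
python3 - <<'E'
from h import *
from fit0 import press
import pickle;c=pickle.load(open("w14.pkl","rb"))
f=press([.6776,.1371,2.2767],0)
h=onz(c,[(292,12)],.035)[0]; hh=h-f(0,0,.035);print("hole u,v",f(1,0,0)@hh-0, (f(1,0,0)-f(0,0,0))@hh,(f(0,1,0)-f(0,0,0))@hh)
plan(f(-.11,0,.0436),down(2.2767-np.pi/2))
E
```

```text
hole u,v -0.010127579197835721 -0.015099102489882811 0.00014928424300570547
t 14.68 tcp [0.756  0.0335 0.2813] grasp [0.7558 0.0336 0.1263] w 0.0191 F [-0.28 -1.06 -0.8 ] M [-0.04  0.01  0.05]
[[0.759, -0.001, -0.651], [0.651, 0.001, 0.759], [-0.001, -1.0, 0.002]]
shift/0.3 [0.0255 0.2758 0.0652] rot/90 [-0.001   0.0017 -0.0004] n 1.3656693798892707 0.01711057759367322
```

step_arm:
  xyz:
    - [0.025,0.0,0.03]
    - [0.025,0.1,0.065]
    - [0.025,0.2,0.065]
    - [0.025,0.26,0.065]
    - [0.025,0.275,0.065]
    - [0.025,0.276,0.065]
    - [0.025,0.276,0.065]
  rotation:
    - [0,0,0]
    - [0,0.002,0]
    - [-0.001,0.002,0]
    - [-0.001,0.002,0]
    - [-0.001,0.002,0]
    - [-0.001,0.002,0]
    - [-0.001,0.002,0]

```text
clock: 15.55
tcp_pos: [0.7494, 0.0533, 0.1999]
orientation: [-1.5, -0.553, 0.551]
contact_force: [0.6, 0.5, -1.3]
grip_width: 0.0191
```

```bash
python3 - <<'E'
from h import *
from fit0 import press
f=press([.6776,.1371,2.2767],0)
plan(f(-.11,0,.0436),down(2.2767-np.pi/2))
c=cam("wrist");cv2.imwrite("pics/w15.png",c["img"]);crop(c,210,0,140,140,5,"pics/w15c.png")
import pickle;pickle.dump(c,open("w15.pkl","wb"))
E
```

```text
t 15.55 tcp [0.7494 0.0533 0.1999] grasp [0.7497 0.0533 0.0449] w 0.0191 F [ 0.56  0.49 -1.3 ] M [ 0.05  0.03 -0.03]
[[0.761, 0.002, -0.648], [0.648, -0.0, 0.761], [0.001, -1.0, -0.001]]
shift/0.3 [-0.001   0.0042  0.0013] rot/90 [ 0.0007 -0.0004  0.0007] n 0.021842777623102414 0.009230237041056034
```

View pics/w15.png

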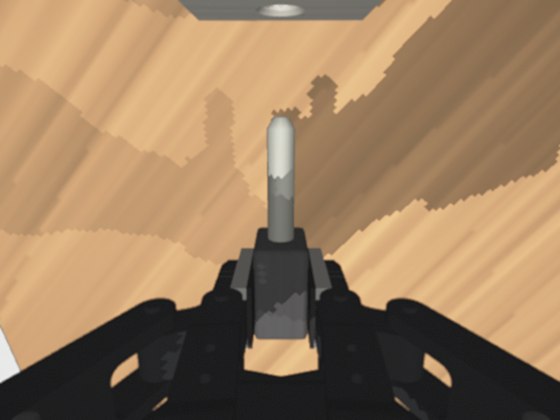

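View pics/w15c.png

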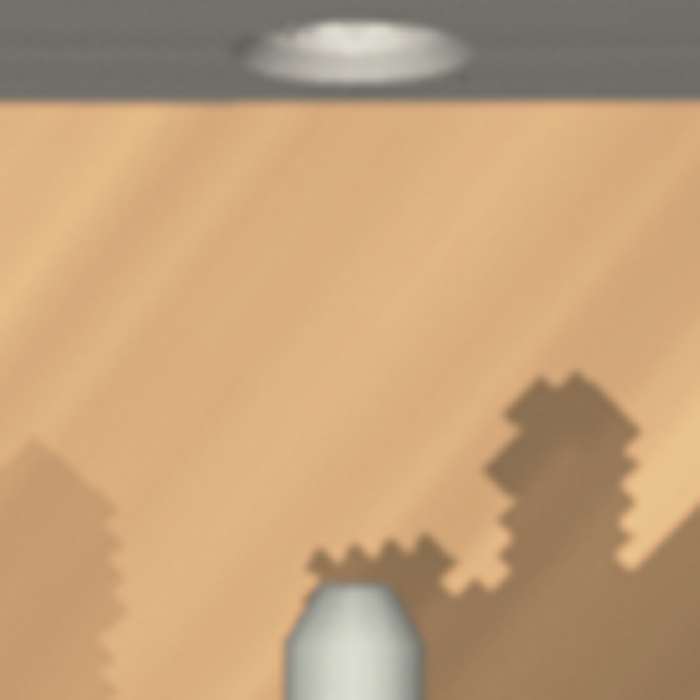

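step_arm:
  xyz:
    - [0,0.004,0.03]
    - [0,0.004,0.06]
    - [0,0.004,0.08]
    - [0,0.004,0.1]
    - [0,0.004,0.12]
    - [0,0.004,0.14]
    - [0,0.004,0.14]
  rotation:
    - [0.001,0,0.001]
    - [0.001,0,0.001]
    - [0.001,0,0.001]
    - [0.001,0,0.001]
    - [0.001,0,0.001]
    - [0.001,0,0.001]
    - [0.001,0,0.001]

```text
clock: 16.48
tcp_pos: [0.7218, 0.0859, 0.1987]
orientation: [-1.499, -0.552, 0.553]
contact_force: [-1.2, -0.5, -1.0]
grip_width: 0.0192
```

```bash
python3 - <<'E'
from h import *
from fit0 import press
f=press([.6776,.1371,2.2767],0)
plan(f(-.032,0,.0436),down(2.2767-np.pi/2))
o=r.get_obs();print("hole-frame F",np.array([f(1,0,0)-f(0,0,0),f(0,1,0)-f(0,0,0)])@o["contact_force"])
c=cam("wrist");cv2.imwrite("pics/w16.png",c["img"])
E
```

```text
t 16.48 tcp [0.7218 0.0859 0.1987] grasp [0.7217 0.086  0.0437] w 0.0192 F [-1.23 -0.45 -0.99] M [ 0.01 -0.01  0.01]
[[0.761, -0.001, -0.649], [0.649, 0.0, 0.761], [-0.0, -1.0, 0.001]]
shift/0.3 [-0.0016  0.0003  0.1188] rot/90 [-0.0005  0.0001 -0.0003] n 0.5701004879016849 0.005319340168900571
hole-frame F [0.45138594 1.23041265]
```

View pics/w16.png

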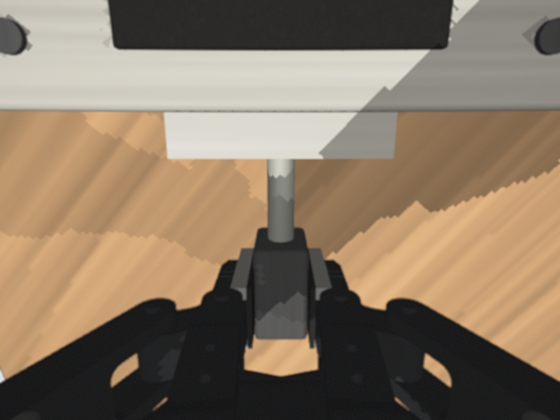

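step_arm:
  xyz:
    - [-0.001,0,0.02]
    - [-0.001,0,0.04]
    - [-0.001,0,0.06]
    - [-0.001,0,0.08]
    - [-0.001,0,0.1]
    - [-0.001,0,0.11]
  rotation:
    - [0,0,0]
    - [0,0,0]
    - [0,0,0]
    - [0,0,0]
    - [0,0,0]
    - [0,0,0]

```text
clock: 17.27
tcp_pos: [0.7001, 0.111, 0.1987]
orientation: [-1.499, -0.552, 0.553]
contact_force: [0.1, 0.5, -1.4]
grip_width: 0.0192
```

```bash
python3 - <<'E'
from h import *
from fit0 import press
f=press([.6776,.1371,2.2767],0)
plan(f(-.032,0,.0436),down(2.2767-np.pi/2))
o=r.get_obs();print("hole-frame F",np.array([f(1,0,0)-f(0,0,0),f(0,1,0)-f(0,0,0)])@o["contact_force"])
c=cam("wrist");cv2.imwrite("pics/w17.png",c["img"])
E
```

```text
t 17.27 tcp [0.7001 0.111  0.1987] grasp [0.7    0.111  0.0437] w 0.0192 F [ 0.08  0.52 -1.36] M [ 0.04 -0.02  0.03]
[[0.761, -0.001, -0.649], [0.649, 0.0, 0.761], [-0.0, -1.0, 0.001]]
shift/0.3 [-0.0007  0.0004  0.0083] rot/90 [-0.0004  0.0002 -0.0003] n 0.03992962536344947 0.004692493305688716
hole-frame F [ 0.34671213 -0.39836448]
```

View pics/w17.png

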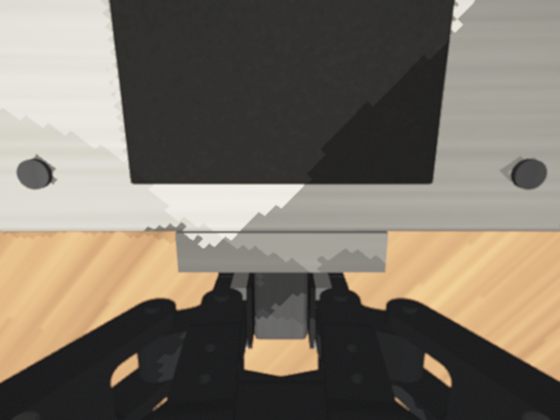

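No contact yet; press the last few mm until the grip meets the flange.

step_arm:
  xyz:
    - [-0.001,0,0.008]
    - [-0.001,0,0.013]
    - [-0.001,0,0.018]
    - [-0.001,0,0.018]
  rotation:
    - [0,0,0]
    - [0,0,0]
    - [0,0,0]
    - [0,0,0]

```text
clock: 17.82
tcp_pos: [0.6978, 0.1128, 0.1988]
orientation: [-1.502, -0.552, 0.55]
contact_force: [5.5, -3.7, -4.0]
grip_width: 0.0187
```

```bash
python3 - <<'E'
from h import *
from fit0 import press
f=press([.6776,.1371,2.2767],0)
plan(f(-.032,0,.0436),down(2.2767-np.pi/2))
o=r.get_obs();print("hole-frame F",np.array([f(1,0,0)-f(0,0,0),f(0,1,0)-f(0,0,0)])@o["contact_force"])
c=cam("wrist");cv2.imwrite("pics/w18.png",c["img"])
E
```

```text
t 17.82 tcp [0.6978 0.1128 0.1988] grasp [0.6981 0.1125 0.0438] w 0.0187 F [ 5.47 -3.74 -4.02] M [-0.84 -1.24  0.01]
[[0.762, 0.002, -0.647], [0.647, -0.002, 0.762], [0.001, -1.0, -0.003]]
shift/0.3 [ 0.0013  0.0008 -0.0014] rot/90 [ 0.0019 -0.0011  0.0004] n 0.010136008263195034 0.018389318091958238
hole-frame F [-6.39375348 -1.73887091]
```

View pics/w18.png

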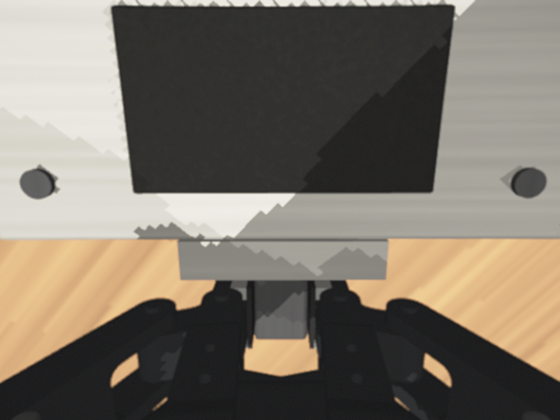

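step_arm:
  xyz:
    - [0,0,0.01]
    - [0,0,0.018]
    - [0,0,0.018]
  rotation:
    - [0,0,0]
    - [0,0,0]
    - [0,0,0]

```text
clock: 18.25
tcp_pos: [0.6968, 0.1133, 0.199]
orientation: [-1.508, -0.553, 0.544]
contact_force: [9.8, -5.9, -4.8]
grip_width: 0.019
```

```bash
python3 - <<'E'
from h import *
from fit0 import press
f=press([.6776,.1371,2.2767],0)
plan(f(-.032,0,.0436),down(2.2767-np.pi/2))
o=r.get_obs();print("hole-frame F",np.array([f(1,0,0)-f(0,0,0),f(0,1,0)-f(0,0,0)])@o["contact_force"])
c=cam("wrist");crop(c,150,200,260,200,3,"pics/w19.png")
E
```

```text
t 18.25 tcp [0.6968 0.1133 0.199 ] grasp [0.698  0.1125 0.0441] w 0.019 F [ 9.8  -5.91 -4.85] M [-1.32 -1.92  0.02]
[[0.764, 0.008, -0.645], [0.645, -0.005, 0.764], [0.003, -1.0, -0.009]]
shift/0.3 [ 0.0027  0.0015 -0.0047] rot/90 [ 0.0058 -0.0033  0.0016] n 0.027075232201266543 0.05764814267604202
hole-frame F [-10.85438227  -3.62464022]
```

View pics/w19.png

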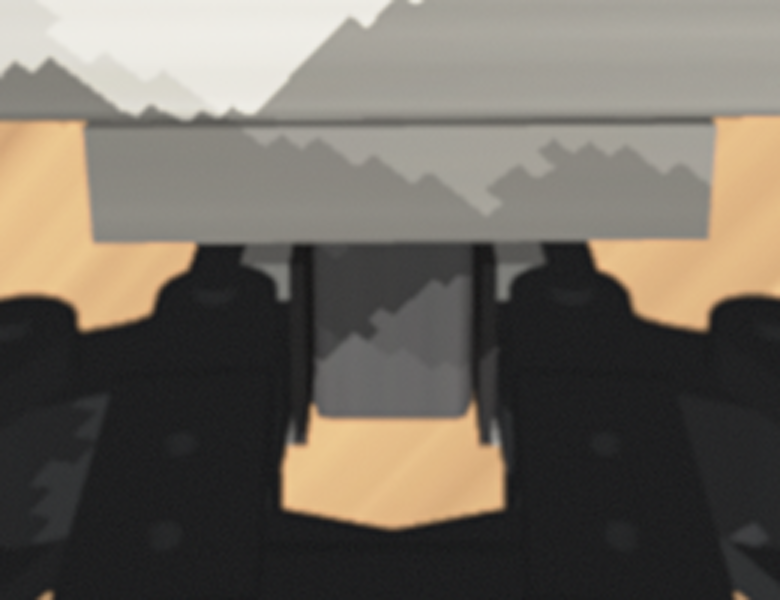

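step_arm:
  xyz:
    - [0,0,0.003]
    - [0,0,0.003]
    - [0,0,0.003]
    - [0,0,0]
  rotation:
    - [0,0,0]
    - [0,0,0]
    - [0,0,0]
    - [0,0,0]
  grip: 0.5

```text
clock: 18.8
tcp_pos: [0.6966, 0.1139, 0.1991]
orientation: [-1.507, -0.554, 0.545]
contact_force: [0.6, -0.2, -0.7]
grip_width: 0.0427
```

step_arm:
  xyz:
    - [0,-0.05,-0.01]
    - [0,-0.15,-0.05]
    - [0,-0.3,-0.1]
    - [0,-0.35,-0.15]
    - [0,-0.35,-0.15]
    - [0,-0.35,-0.15]
  rotation:
    - [0,0,0]
    - [0,0,0]
    - [-0.006,0,0]
    - [-0.006,-0.003,0]
    - [-0.006,-0.003,0]
    - [-0.006,-0.003,0]

```text
clock: 19.55
tcp_pos: [0.724, 0.0803, 0.3029]
orientation: [-1.514, -0.559, 0.549]
contact_force: [-0.2, 0.2, -0.2]
grip_width: 0.0426
```

```bash
python3 - <<'E'
from h import *
from fit0 import press
import pickle
obs();f=press([.6776,.1371,2.2767],0)
c=cam("wrist");cv2.imwrite("pics/w20.png",c["img"]);crop(c,190,80,180,150,4.4,"pics/w20c.png")
d=cam("side");crop(d,250,130,110,90,7,"pics/d20.png")
for n,q in (("w",c),("d",d)):print(n,proj(q,[f(-.014,0,.035),f(-.032,.01,.049),f(-.032,-.01,.049),f(-.014,.01,.049),f(-.014,-.01,.049),f(-.05,.01,.049),f(-.05,-.01,.049)]).round(1).tolist())
E
```

```text
t 19.55 tcp [0.724  0.0803 0.3029] grasp [0.7257 0.0784 0.1479] w 0.0426 F [-0.21  0.17 -0.2 ] M [ 0.08  0.01 -0.05]
[[0.761, 0.011, -0.649], [0.649, -0.012, 0.76], [0.0, -1.0, -0.016]]
w [[284.1, 108.4], [267.4, 140.4], [300.9, 140.5], [267.1, 109.1], [301.5, 109.2], [267.7, 170.2], [300.4, 170.2]]
d [[324.7, 196.4], [327.4, 195.9], [331.9, 193.2], [322.6, 193.5], [327.1, 190.9], [332.3, 198.2], [336.8, 195.5]]
```

View pics/w20.png

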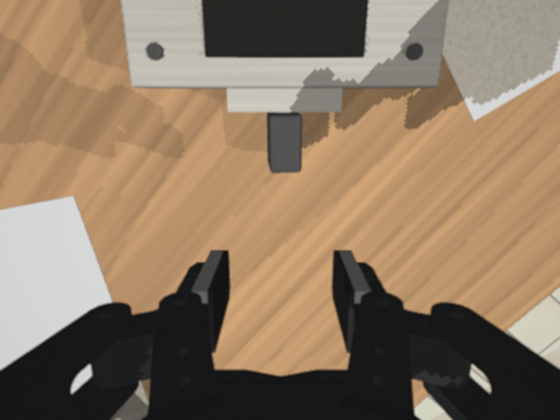

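View pics/w20c.png

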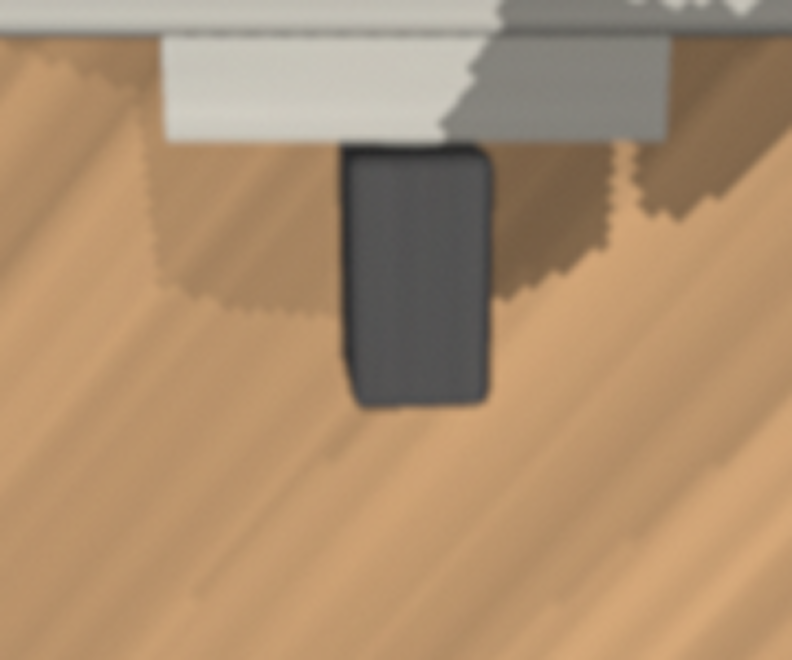

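View pics/d20.png

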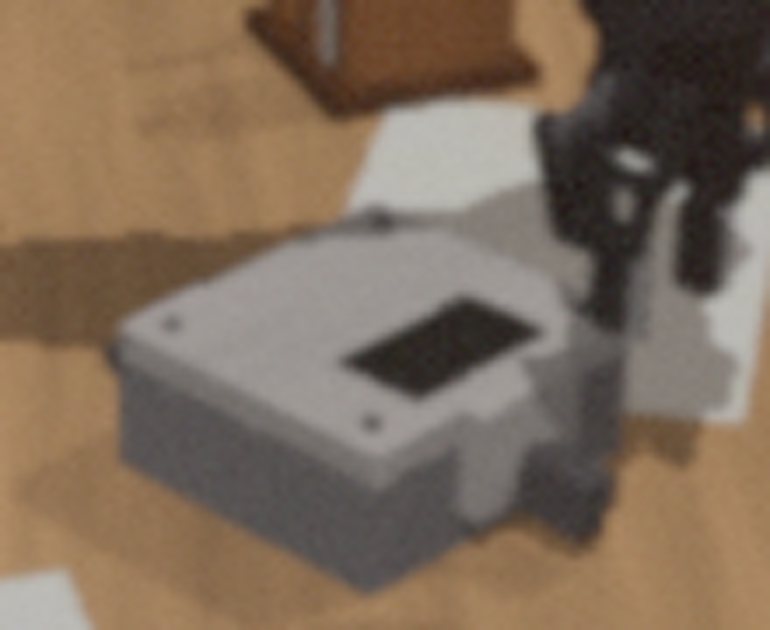

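```bash
python3 - <<'E'
from h import *
from fit0 import press
f=press([.6776,.1371,2.2767],0)
plan(f(-.085,0,.04),down(2.2767-np.pi/2))
E
```

```text
t 19.65 tcp [0.7239 0.0807 0.3027] grasp [0.7255 0.0789 0.1477] w 0.0426 F [-0.64  0.14 -0.1 ] M [ 0.06 -0.03 -0.02]
[[0.76, 0.01, -0.65], [0.65, -0.012, 0.76], [0.0, -1.0, -0.016]]
shift/0.3 [ 0.0043  0.3595 -0.0345] rot/90 [0.0101 0.0011 0.0001] n 1.7334431824601195 0.08552071167429103
```

step_arm:
  xyz:
    - [0.004,0,-0.035]
    - [0.004,0.05,-0.035]
    - [0.004,0.2,-0.035]
    - [0.004,0.3,-0.035]
    - [0.004,0.36,-0.035]
    - [0.004,0.36,-0.035]
    - [0.004,0.36,-0.035]
  rotation:
    - [0.01,0.001,0]
    - [0.01,0.001,0]
    - [0.01,0.001,0]
    - [0.01,0.001,0]
    - [0.01,0.001,0]
    - [0.01,0.001,0]
    - [0.01,0.001,0]
  grip: 1

```text
clock: 20.52
tcp_pos: [0.7334, 0.0725, 0.1961]
orientation: [-1.499, -0.554, 0.551]
contact_force: [0.5, 1.9, 1.6]
grip_width: 0.0
```

```bash
python3 - <<'E'
from h import *
from fit0 import press
f=press([.6776,.1371,2.2767],0)
plan(f(-.061,0,.04),down(2.2767-np.pi/2))
c=cam("wrist");cv2.imwrite("pics/w21.png",c["img"])
E
```

```text
t 20.52 tcp [0.7334 0.0725 0.1961] grasp [0.7337 0.0726 0.0411] w 0.0 F [0.47 1.91 1.58] M [-0.02 -0.02  0.01]
[[0.761, 0.002, -0.649], [0.649, 0.001, 0.761], [0.002, -1.0, -0.001]]
shift/0.3 [-0.0018  0.0035  0.0811] rot/90 [0.0006 0.     0.0013] n 0.38952001414928183 0.011811702954203116
```

View pics/w21.png

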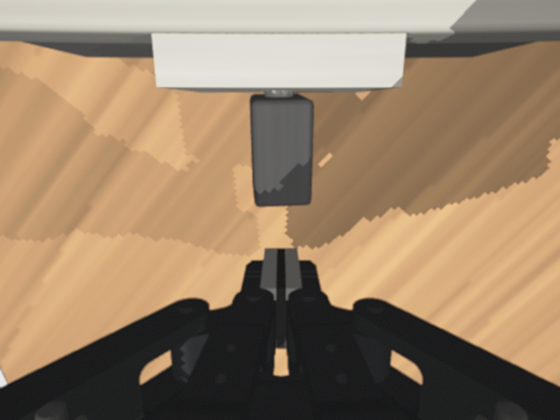

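step_arm:
  xyz:
    - [-0.001,0.003,0.03]
    - [-0.001,0.003,0.05]
    - [-0.001,0.003,0.065]
    - [-0.001,0.003,0.075]
    - [-0.001,0.003,0.083]
    - [-0.001,0.003,0.083]
  rotation:
    - [0,0,0]
    - [0,0,0]
    - [0,0,0]
    - [0,0,0]
    - [0,0,0]
    - [0,0,0]

```text
clock: 21.32
tcp_pos: [0.7182, 0.0897, 0.1963]
orientation: [-1.503, -0.555, 0.547]
contact_force: [3.1, -2.8, 2.8]
grip_width: -0.0002
```

```bash
python3 - <<'E'
from h import *
from fit0 import press
f=press([.6776,.1371,2.2767],0)
plan(f(-.061,0,.04),down(2.2767-np.pi/2))
c=cam("wrist");crop(c,190,100,180,170,4.4,"pics/w22.png")
E
```

```text
t 21.32 tcp [0.7182 0.0897 0.1963] grasp [0.7191 0.0895 0.0413] w -0.0002 F [ 3.08 -2.84  2.81] M [-0.78 -0.68  0.04]
[[0.762, 0.006, -0.647], [0.647, -0.001, 0.762], [0.003, -1.0, -0.004]]
shift/0.3 [-0.0005  0.0042  0.0047] rot/90 [ 0.0028 -0.0011  0.0022] n 0.03030848824407653 0.0314885488739712
```

View pics/w22.png

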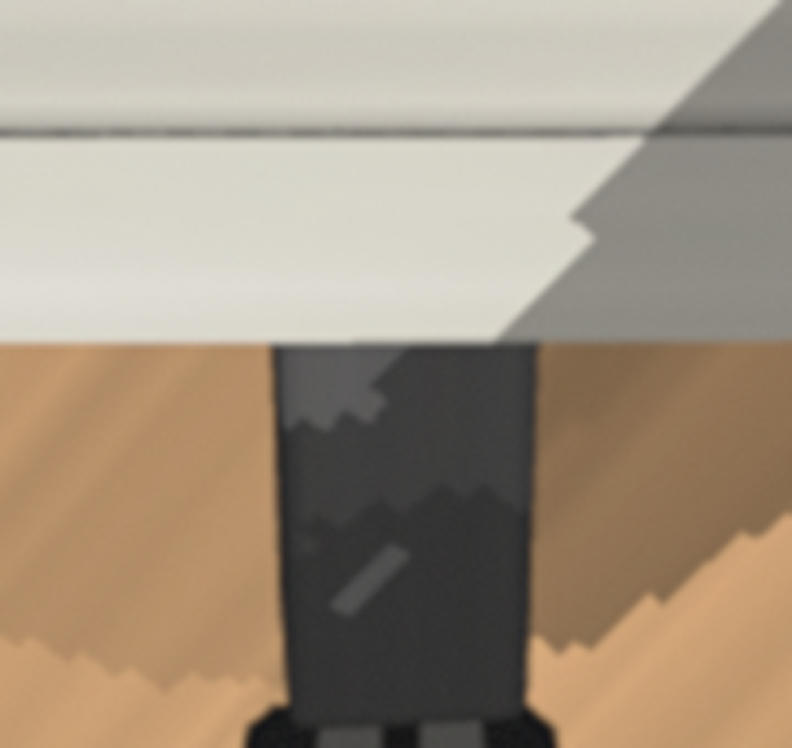

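Contact at ~4 N; the pin advanced. Push a bit harder to confirm seating.

step_arm:
  xyz:
    - [0,0.002,0.01]
    - [0,0.002,0.018]
    - [0,0.002,0.024]
    - [0,0.002,0.024]
  rotation:
    - [0.002,0,0]
    - [0.002,0,0]
    - [0.002,0,0]
    - [0.002,0,0]

```text
clock: 21.88
tcp_pos: [0.7167, 0.0909, 0.1977]
orientation: [-1.507, -0.556, 0.541]
contact_force: [6.9, -10.0, 6.0]
grip_width: -0.0001
```

```bash
python3 - <<'E'
from h import *
from fit0 import press
f=press([.6776,.1371,2.2767],0)
plan(f(-.061,0,.04),down(2.2767-np.pi/2))
c=cam("wrist");crop(c,190,100,180,170,4.4,"pics/w23.png")
E
```

```text
t 21.88 tcp [0.7167 0.0909 0.1977] grasp [0.7184 0.0904 0.0427] w -0.0001 F [ 6.88 -9.98  6.  ] M [-1.86 -1.56  0.02]
[[0.765, 0.011, -0.644], [0.644, -0.003, 0.765], [0.006, -1.0, -0.01]]
shift/0.3 [ 0.0007  0.009  -0.0016] rot/90 [ 0.0061 -0.0038  0.0041] n 0.04390949964281338 0.06925039380382995
```

View pics/w23.png

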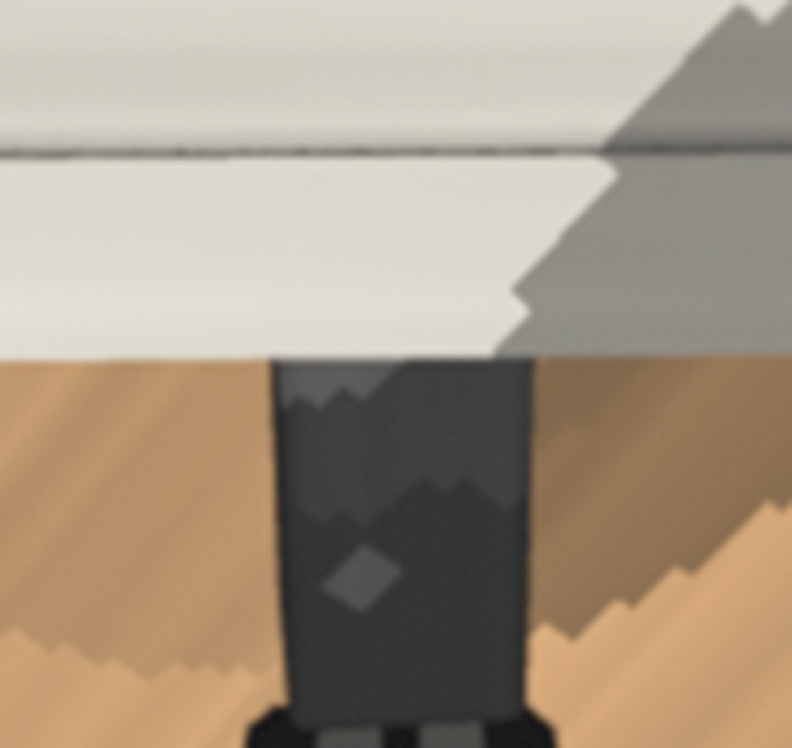

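step_arm:
  xyz:
    - [0,0.006,0.02]
    - [0,0.006,0.03]
    - [0,0.006,0.034]
    - [0,0.006,0.034]
  rotation:
    - [0.006,0,0]
    - [0.006,0,0]
    - [0.006,0,0]
    - [0.006,0,0]

```text
clock: 22.42
tcp_pos: [0.7152, 0.0914, 0.1987]
orientation: [-1.511, -0.555, 0.531]
contact_force: [12.3, -14.6, 7.2]
grip_width: -0.0001
```

```bash
python3 - <<'E'
from h import *
from fit0 import press
f=press([.6776,.1371,2.2767],0)
plan(f(-.061,0,.04),down(2.2767-np.pi/2))
c=cam("wrist");crop(c,190,100,180,170,4.4,"pics/w24.png")
E
```

```text
t 22.43 tcp [0.7152 0.0914 0.1987] grasp [0.7179 0.0908 0.0437] w -0.0001 F [ 12.3  -14.64   7.2 ] M [-3.09 -2.46  0.01]
[[0.769, 0.017, -0.639], [0.639, -0.004, 0.769], [0.011, -1.0, -0.014]]
shift/0.3 [ 0.0033  0.0124 -0.0059] rot/90 [ 0.0088 -0.0082  0.0066] n 0.06769070161853928 0.11553527439424024
```

View pics/w24.png

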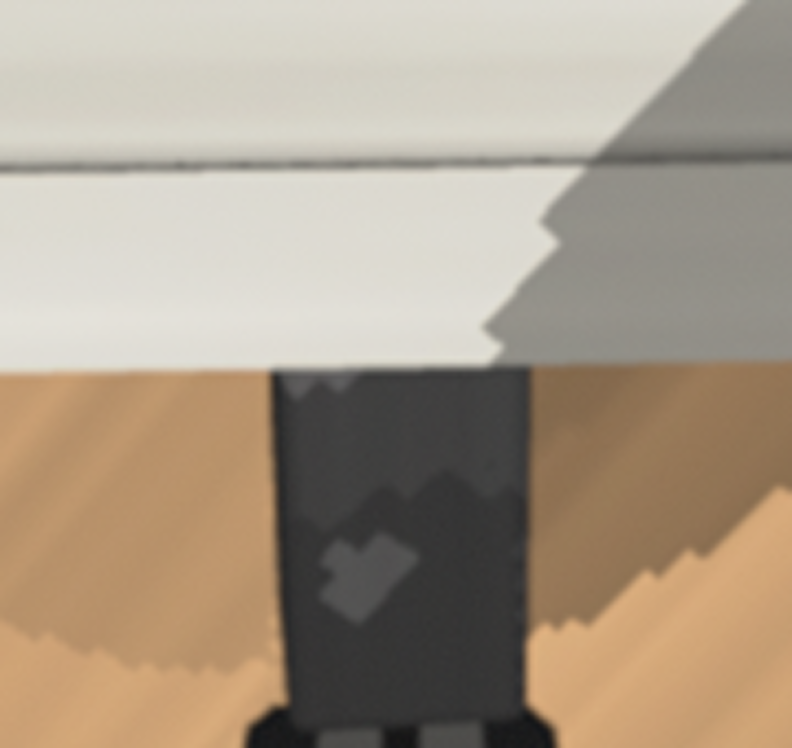

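step_arm:
  xyz:
    - [0,0.005,-0.03]
    - [0,0.005,-0.06]
    - [0,0.009,-0.085]
    - [0,0.009,-0.085]
    - [0,0.009,-0.085]
  rotation:
    - [0.008,-0.008,0.006]
    - [0.008,-0.008,0.006]
    - [0.008,-0.008,0.006]
    - [0.008,-0.008,0.006]
    - [0.008,-0.008,0.006]

```text
clock: 23.1
tcp_pos: [0.7311, 0.0726, 0.196]
orientation: [-1.499, -0.553, 0.552]
contact_force: [-0.3, -1.1, 0.2]
grip_width: -0.0002
```

```bash
python3 - <<'E'
from h import *
from fit0 import press
f=press([.6776,.1371,2.2767],0)
obs();c=cam("wrist");crop(c,190,0,180,210,3.8,"pics/w25.png")
print(proj(c,[f(-.014,0.01,.049),f(-.050,0.01,.049),f(-.014,.03,.07),f(-.014,.03,.02)]).round(1))
E
```

```text
t 23.1 tcp [0.7311 0.0726 0.196 ] grasp [0.7312 0.0727 0.041 ] w -0.0002 F [-0.27 -1.11  0.22] M [ 0.    0.06 -0.02]
[[0.761, 0.001, -0.649], [0.649, 0.0, 0.761], [0.001, -1.0, -0.0]]
[[253.   93.4]
 [255.2 208.6]
 [165.1  91.1]
 [205.2  95. ]]
```

View pics/w25.png

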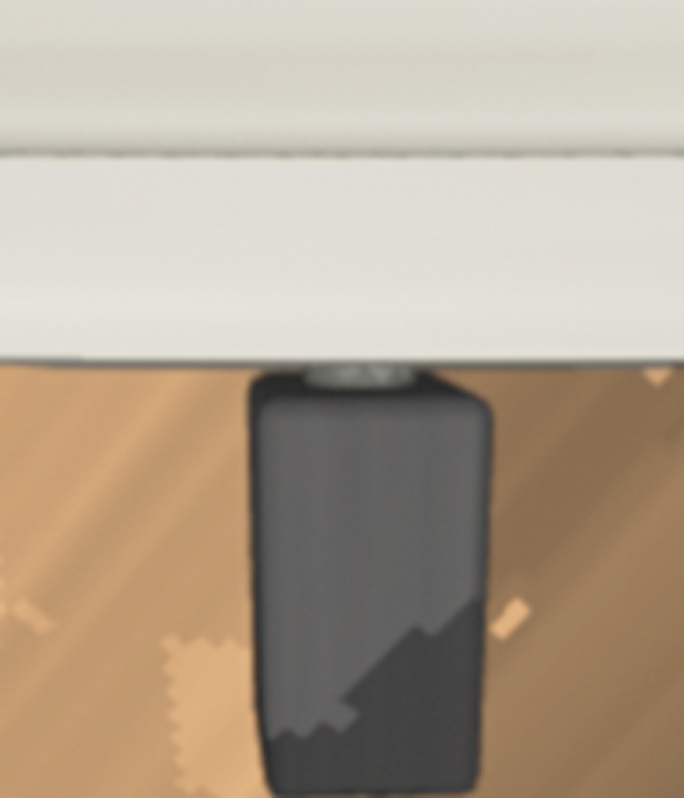

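```bash
python3 - <<'E'
from h import *
from fit0 import press
f=press([.6776,.1371,2.2767],0)
Q=f(-.03,0,.035);M0=down(2.2767-np.pi/2)
Rt=M0@R.from_rotvec([0,0,-np.radians(50)]).as_matrix();print(Rt.round(2))
ax=Rt@np.array([0,.964,-.266]);cam_=Q-.19*ax
tcp=cam_-Rt@np.array([0,.031,.067]);print("tcp",tcp,"tips",tcp+.173*Rt[:,1],"cam",cam_)
plan(tcp+Rt[:,1]*.155,Rt)
E
```

```text
[[ 0.49  0.58 -0.65]
 [ 0.42  0.5   0.76]
 [ 0.77 -0.64  0.  ]]
tcp [ 0.58288874 -0.00468401  0.17265939] tips [0.68374418 0.0812883  0.06145714] cam [0.55749674 0.06171015 0.15273298]
t 23.15 tcp [0.7312 0.0726 0.1961] grasp [0.7313 0.0727 0.0411] w -0.0002 F [0.23 0.21 0.57] M [-0.05 -0.04 -0.  ]
[[0.761, 0.001, -0.649], [0.649, 0.0, 0.761], [0.001, -1.0, -0.0]]
shift/0.3 [-0.5433  0.0777  0.1249] rot/90 [ 0.00e+00  5.00e-04 -5.55e-01] n 2.701643685880177 4.668226513939446
```

step_arm:
  xyz:
    - [0,-0.15,-0.02]
    - [-0.1,-0.25,0]
    - [-0.25,-0.25,0.05]
    - [-0.4,-0.2,0.1]
    - [-0.54,-0.1,0.125]
    - [-0.54,0.0,0.125]
    - [-0.54,0.078,0.125]
    - [-0.54,0.078,0.125]
    - [-0.54,0.078,0.125]
  rotation:
    - [0,0,0]
    - [0,0,-0.1]
    - [0,0,-0.2]
    - [0,0,-0.3]
    - [0,0,-0.4]
    - [0,0,-0.5]
    - [0,0,-0.555]
    - [0,0,-0.555]
    - [0,0,-0.555]

```text
clock: 24.28
tcp_pos: [0.5842, -0.0055, 0.1756]
orientation: [-1.188, -1.041, -0.012]
contact_force: [0.6, -0.5, 0.1]
grip_width: 0.0003
```

```bash
python3 - <<'E'
from h import *
obs();c=cam("wrist");cv2.imwrite("pics/w26.png",c["img"])
import pickle;pickle.dump(c,open("w26.pkl","wb"))
E
```

```text
t 24.27 tcp [ 0.5842 -0.0055  0.1756] grasp [0.6629 0.061  0.0598] w 0.0003 F [ 0.62 -0.54  0.1 ] M [-0.43  0.51 -0.02]
[[0.562, 0.508, -0.653], [0.493, 0.429, 0.757], [0.665, -0.747, -0.009]]
```

View pics/w26.png

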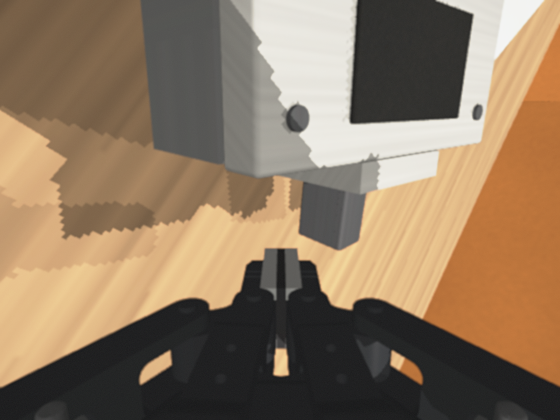

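```bash
python3 - <<'E'
from h import *
from fit0 import press
import pickle;c=pickle.load(open("w26.pkl","rb"))
f=press([.6776,.1371,2.2767],0)
P=np.array([f(u,v,z) for u in(-.05,-.014) for v in(-.01,.01) for z in(.021,.049)])
F=np.array([f(u,v,z) for u in(-.014,-.002) for v in(-.03,.03) for z in(.02,.07)])
s=5;x0,y0=270,130
im=cv2.resize(c["img"][y0:y0+130,x0:x0+150],None,fx=s,fy=s,interpolation=cv2.INTER_CUBIC)
cv2.imwrite("pics/w26c.png",im)
def wire(P,col):
    q=((proj(c,P)+.5-[x0,y0])*s).round().astype(int)
    for i in range(8):
        for b in(1,2,4):
            if not i&b:cv2.line(im,tuple(map(int,q[i])),tuple(map(int,q[i|b])),col,1)
wire(P,(0,255,0));wire(F,(0,0,255));wire(np.array([f(u,v,z) for u in(0,.15) for v in(-.08,.08) for z in(.0,.05)]),(255,0,0))
cv2.imwrite("pics/w26o.png",im)
E
```

```text
(no output)
```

View pics/w26c.png

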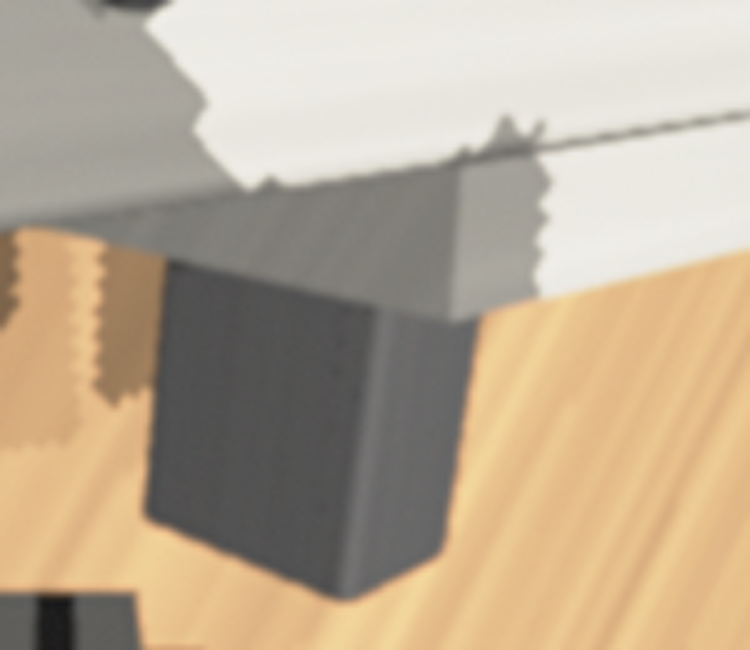

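View pics/w26o.png

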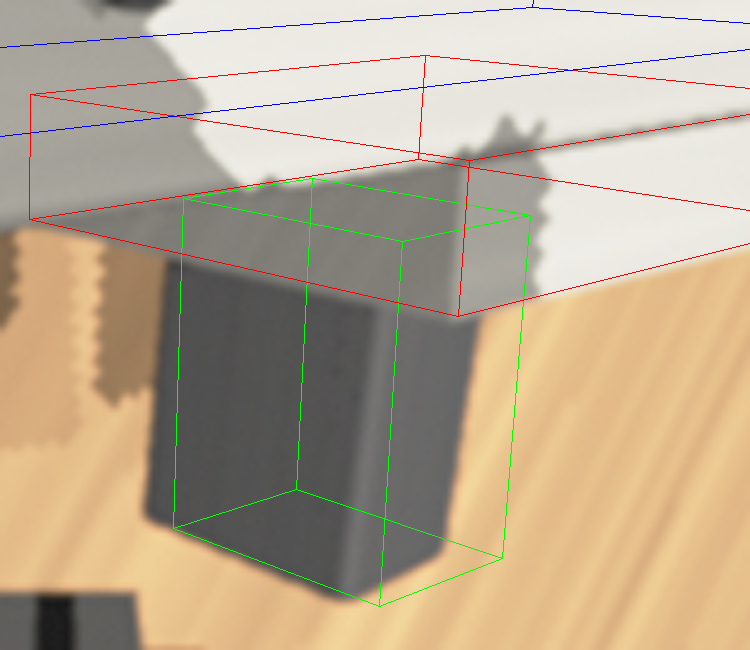

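```bash
python3 - <<'E'
from h import *
from fit0 import press
f=press([.6776,.1371,2.2767],0)
o,M=obs();print("up",M.T@[0,0,1])
plan(f(.035,0,.12),down(2.2767-np.pi/2),off=.173)
E
```

```text
t 24.32 tcp [ 0.5835 -0.0064  0.1736] grasp [0.6623 0.0603 0.058 ] w -0.0002 F [-1.05 -1.42 -0.79] M [-0.58  0.61 -0.03]
[[0.56, 0.508, -0.654], [0.493, 0.43, 0.756], [0.666, -0.746, -0.01]]
up [ 0.66592591 -0.74595552 -0.00964598]
t 24.32 tcp [ 0.5835 -0.0064  0.1736] grasp [0.6623 0.0603 0.058 ] w -0.0002 F [-1.05 -1.42 -0.79] M [-0.58  0.61 -0.03]
[[0.56, 0.508, -0.654], [0.493, 0.43, 0.756], [0.666, -0.746, -0.01]]
shift/0.3 [0.6777 0.0681 0.2696] rot/90 [0.0042 0.0066 0.464 ] n 3.516272720319695 3.90310366609453
```

step_arm:
  xyz:
    - [0,-0.2,0]
    - [0.1,-0.35,0.0]
    - [0.25,-0.35,0.05]
    - [0.4,-0.35,0.15]
    - [0.55,-0.25,0.27]
    - [0.65,-0.1,0.27]
    - [0.678,0.0,0.27]
    - [0.678,0.068,0.27]
    - [0.678,0.068,0.27]
    - [0.678,0.068,0.27]
  rotation:
    - [0,0,0]
    - [0.004,0.007,0.1]
    - [0.004,0.007,0.2]
    - [0.004,0.007,0.3]
    - [0.004,0.007,0.4]
    - [0.004,0.007,0.464]
    - [0.004,0.007,0.464]
    - [0.004,0.007,0.464]
    - [0.004,0.007,0.464]
    - [0.004,0.007,0.464]

```text
clock: 25.58
tcp_pos: [0.6544, 0.1626, 0.2935]
orientation: [-1.5, -0.551, 0.552]
contact_force: [-0.0, -0.2, -0.2]
grip_width: 0.0001
```

```bash
python3 - <<'E'
from h import *
from fit0 import press
f=press([.6776,.1371,2.2767],0)
plan(f(.035,0,.073),down(2.2767-np.pi/2),off=.173)
c=cam("wrist");cv2.imwrite("pics/w27.png",c["img"])
d=cam("side");cv2.imwrite("pics/d27.png",d["img"])
E
```

```text
t 25.57 tcp [0.6544 0.1626 0.2935] grasp [0.6542 0.1626 0.1385] w 0.0001 F [-0.02 -0.19 -0.16] M [-0.06 -0.01  0.01]
[[0.762, -0.001, -0.648], [0.648, -0.0, 0.762], [-0.001, -1.0, 0.0]]
shift/0.3 [0.0039 0.1582 0.0017] rot/90 [-0.0002 -0.0009 -0.0005] n 0.7596114605973564 0.009013346221829435
```

View pics/w27.png

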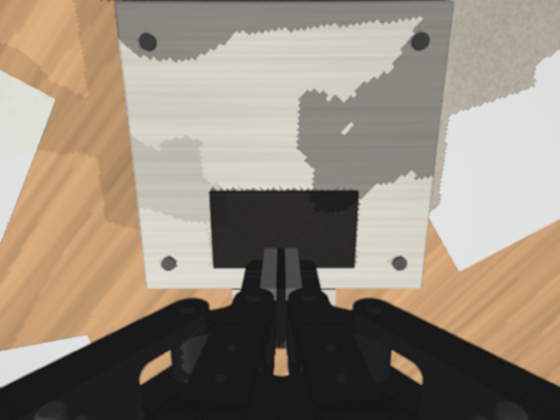

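View pics/d27.png

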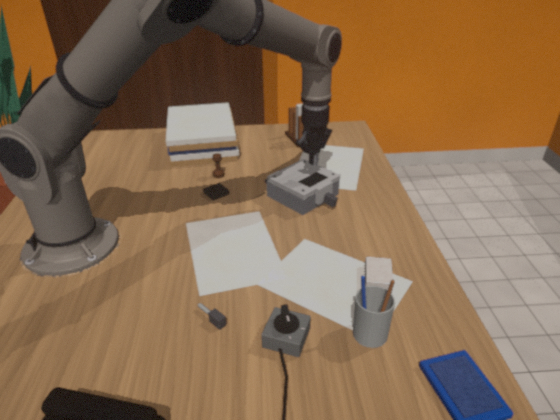

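Everything is in place: pin in the press, bystanders unmoved, the plate shut. Now I press down.

step_arm:
  xyz:
    - [0.004,0.08,0.002]
    - [0.004,0.14,0.002]
    - [0.004,0.155,0.002]
    - [0.004,0.16,0.002]
    - [0.004,0.162,0.002]
    - [0.004,0.162,0.002]
    - [0.004,0.162,0.002]
  rotation:
    - [0,0,0]
    - [0,0,0]
    - [0,0,0]
    - [0,0,0]
    - [0,0,0]
    - [0,0,0]
    - [0,0,0]

```text
clock: 26.55
tcp_pos: [0.6544, 0.163, 0.2465]
orientation: [-1.503, -0.548, 0.553]
contact_force: [-7.8, -6.9, 17.3]
grip_width: -0.0001
```

```bash
python3 - <<'E'
from h import *
obs()
E
```

```text
t 26.55 tcp [0.6544 0.163  0.2465] grasp [0.6541 0.1624 0.0915] w -0.0001 F [-7.85 -6.91 17.31] M [-1.57  1.81 -0.03]
[[0.763, -0.002, -0.647], [0.647, -0.004, 0.763], [-0.004, -1.0, -0.002]]
```

step_arm:
  xyz:
    - [0,0.003,0]
    - [0,0.003,0]
    - [0,0.003,0]
  rotation:
    - [0,0,0]
    - [0,0,0]
    - [0,0,0]

```text
clock: 26.92
tcp_pos: [0.6543, 0.163, 0.2465]
orientation: [-1.503, -0.548, 0.553]
contact_force: [-2.6, -3.3, 11.5]
grip_width: 0.0
```

```bash
python3 - <<'E'
from h import *
obs()
E
```

```text
t 26.93 tcp [0.6543 0.163  0.2465] grasp [0.6541 0.1623 0.0915] w 0.0 F [-2.65 -3.28 11.47] M [-0.6   0.72 -0.05]
[[0.763, -0.002, -0.647], [0.647, -0.005, 0.763], [-0.004, -1.0, -0.002]]
```

11.5 N downward, small sideways force. Quick check of steadiness and the scene, then hand in.

```bash
python3 - <<'E'
from h import *
d=cam("side");crop(d,180,130,230,240,2.5,"pics/d30.png");s=cam("scene");cv2.imwrite("pics/s30.png",s["img"]);obs()
E
```

```text
t 27.02 tcp [0.6543 0.163  0.2465] grasp [0.6541 0.1623 0.0915] w 0.0002 F [-3.38 -2.02 11.05] M [-0.57  0.78 -0.05]
[[0.763, -0.002, -0.647], [0.647, -0.005, 0.763], [-0.004, -1.0, -0.002]]
```

View pics/d30.png

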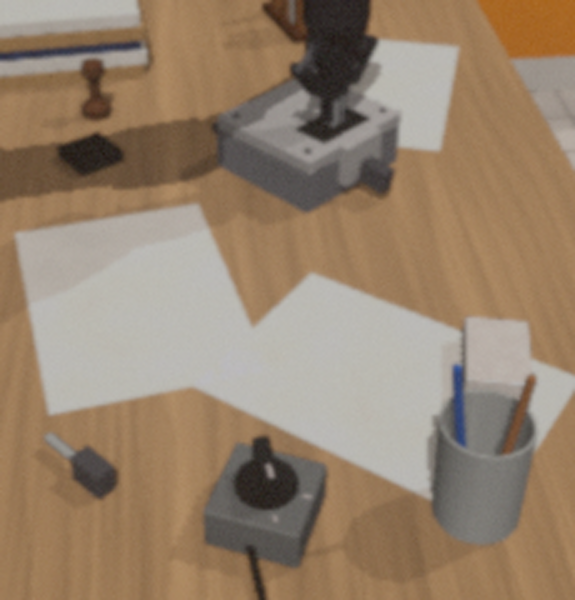

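View pics/s30.png

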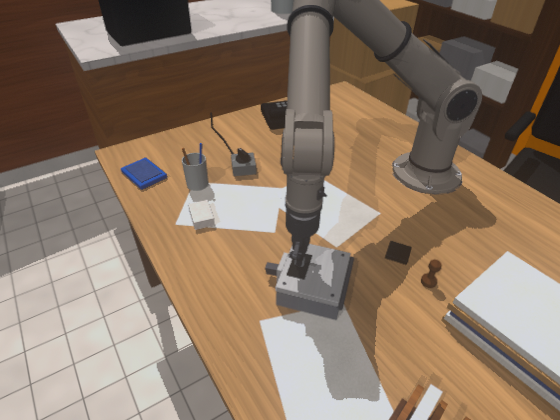

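```bash
python3 - <<'E'
from bench import r
print(r.hand_in())
E
```

```text
the job is handed in; nothing more can be done
None
```

I handed the job in at about 27 s, with the closed fingertips holding the plate's pad down at about 11 N and steady.

- **Switch:** I turned it about 60° clockwise; its pointer now lines up with the "on" mark.
- **Plate:** I pushed it down by the pad until it was shut, with the fingertips at 73 mm above the desk. At the end of that stroke the force briefly reached about 45 N up, about 49 N in total. That was fingertip contact, well under the 120 N wrist limit. It is above the 40 N limit on the arm or gripper's body, if fingertips count as body.
- **Pin:** I took the left-most of the two pins, pushed it through the flange into the base, and let go.
    - **Gap:** After the release, a top view showed a gap of about 2 mm at the top of the grip's end. I pushed on the back of the grip at up to about 19 N, but the gap remained.
    - **Cause:** A side view with the expected shape overlaid put the grip's rear edge at the fully home depth. The grip droops about 0.06 rad in the loose hole, which opens the gap at the top. I judged the pin home, but its end face is not flush all round.
- **Other things on the desk:** In the last pictures the second pin, carton, stamp, pen cup and paperweight were where they started.

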